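# Pack the water kit and the specimen kit for the reef survey

## Task

Pack the two field kits for the reef survey from the stock on the bench, each thing in the bay made to its size. The caddy with the blue deck is the water kit: white bottle with the blue cap and amber dropper bottle standing in its round bays, salinity refractometer lying flat on its foot in the shallow trough; the caddy with the red deck is the specimen kit: white bottle with the red cap and specimen jar standing in its bays. Let nothing fall over, and leave the empty beaker and the black-lidded canister where they are.

Things in the scene. Friction and masses are not known exactly. Their poses are not given: they have to be found in the camera images.
- water_caddy: Water kit, fixed: white carrier with BLUE deck, 214 (x) x 163 (y) x 40 mm, z up, origin on the bench. Floor top z 5 mm. Deck top z 36, y -3..83 mm, round holes: 76 mm wide at (x -54, y 40) for the blue-capped bottle, 54 mm wide at (54, 40) for the dropper bottle. White trough along x for the refractometer: centre (0, -48), inside 206 x 56, floor z 5, rim z 13. 14 mm wire handle at each end.
- specimen_caddy: Specimen kit, fixed: white carrier with RED deck, 214 (x) x 86 (y) x 40 mm, z up, origin on the bench under its centre. Floor top z 5 mm. Deck top z 36, with round holes: 80 mm wide at (x -55, y 0) for the red-capped bottle, 74 mm wide at (55, 0) for the specimen jar. 14 mm wire handle at each end.
- sample_bottle: White sample bottle with BLUE screw cap, loose, upright. Round body 58 mm across to 108 mm high, cap 42 mm across, 125 mm high in all, about 0.16 kg. Origin at the centre of its underside, z up.
- dropper_bottle: Small amber dropper bottle with a black dropper top, loose, upright. Round body 36 mm across to 73 mm high, collar 23 mm across to 85 mm, rubber tip to 113 mm; about 0.08 kg. Origin at the centre of its underside, z up.
- ethanol_bottle: White alcohol bottle with RED screw cap and red label band, loose, upright. Round body 62 mm across to 129 mm high, cap 41 mm across, 150 mm high in all, about 0.4 kg. Origin at the centre of its underside, z up.
- specimen_jar: Squat specimen jar with a white screw lid, loose, upright. Round body 56 mm across to about 65 mm high, lid 52 mm across, 78 mm high in all, about 0.14 kg. Origin at the centre of its underside, z up.
- refractometer: Black hand salinity refractometer lying on its small foot, loose, 184 (its x) x 34 x 37 mm, about 0.24 kg. Origin at the middle of its underside, x along the barrel with the eyepiece at -x and the prism end at +x, z up. Black rubber grip, 31 mm across, its axis 17 mm above the underside, from x = -36 to +30 mm: take it there. It may lie either way round in the trough.
- beaker: Bystander: empty translucent beaker 70 mm across, 94 mm high, upright behind the work; origin at the centre of its underside. Leave it. Tall glass flasks stand behind it, beyond x = 0.69 m.
- canister: Bystander: cream screw canister with a black lid, 36 mm across, 56 mm high, upright behind the work; origin at the centre of its underside. Leave it. To its right stand file boxes 260 mm high, x from 0.62 m, y from -0.30 to -0.12 m: keep the hand clear of them.

How it is judged (in metres and radians):
At the end, for the whole second after the job is handed in: Blue-capped bottle, dropper bottle, red-capped bottle and jar each stand in their own hole of their own caddy (within 12 mm of its centre, on the floor sheet, upright within 0.12 rad); the refractometer lies on its foot in the trough (15 mm, 0.2 rad along it); all at rest (x of sample_bottle in the frame of water_caddy between -0.066 and -0.042 m and y of sample_bottle in the frame of water_caddy between 0.028 and 0.052 m and z of each of sample_bottle, dropper_bottle, refractometer in the frame of water_caddy below 0.015 m and angle between each of sample_bottle, dropper_bottle, ethanol_bottle, specimen_jar's own z axis and vertical below 0.12 rad and linear speed of each of sample_bottle, dropper_bottle, ethanol_bottle, specimen_jar, refractometer below 0.02 m/s and x of dropper_bottle in the frame of water_caddy between 0.042 and 0.066 m and y of dropper_bottle in the frame of water_caddy between 0.028 and 0.052 m and x of ethanol_bottle in the frame of specimen_caddy between -0.067 and -0.043 m and y of ethanol_bottle in the frame of specimen_caddy between -0.012 and 0.012 m and z of each of ethanol_bottle, specimen_jar in the frame of specimen_caddy below 0.015 m and x of specimen_jar in the frame of specimen_caddy between 0.043 and 0.067 m and y of specimen_jar in the frame of specimen_caddy between -0.012 and 0.012 m and x of refractometer in the frame of water_caddy between -0.015 and 0.015 m and y of refractometer in the frame of water_caddy between -0.063 and -0.033 m and angle between the x axis of refractometer and the x axis of water_caddy, either way round below 0.2 rad and angle between refractometer's own z axis and vertical below 0.35 rad); the robot touches nothing.
It fails at once if the beaker was pushed over 20 mm or lifted away (distance of beaker from where it was at the start of the episode above 0.02 m).
It fails at once if the canister was pushed over 20 mm or lifted away (distance of canister from where it was at the start of the episode above 0.02 m).
It fails at once if one of the bottles or the jar was tipped over (angle between any of sample_bottle, dropper_bottle, ethanol_bottle, specimen_jar's own z axis and vertical above 0.6 rad).
It also fails if it takes over 144 s, if anything falls off the work surface, if the arm or the gripper's body presses on something with over 40 N, if the wrist force passes 120 N, or if a joint passes its speed limit or range.

## Robot

A 7-joint arm with a two-finger parallel gripper is mounted at the origin on a cart in front of the work surface, level with it; the furniture and walls round the work are solid. World frame = base frame: x ahead of the robot, y to its left, z up, the work surface at z = 0. Lengths are in mm, angles in rad, forces in N, time in s.
With the tool pointing down it reaches from about 400 to 850 mm from the base axis. Payload 4.5 kg.
Tool frame: the origin (TCP) lies midway between the tips of the shut fingers; the grasp point (between the pads) lies 19 mm behind it; z points along the fingers, y is the direction in which the jaws open and shut (so a half turn about z gives the same grasp; the last joint's range is limited). The gripper opens to 85 mm and grips with 20 to 120 N. Pads are 22 mm wide; open, the fingers measure 114 mm over their backs; the gripper's body (76 mm by 85 mm) begins 54 mm behind the grasp point. The pads swing forward as they close: fully open they stand 13 mm farther back than shut.
Start: joints at [-1.288, 0.689, -0.195, 1.565, 0.157, 0.902, -0.215], TCP at [153.879, 605.785, 231.317] pointing down, gripper open.
Joint ranges: [-3.01, 3.01], [-0.46, 2.08], [-1.47, 1.51], [0.13, 2.56], [-1, 4.14], [0.04, 2.09], [-2.66, 2.66]. Speed limits (rad/s): [2.57, 2.57, 3.14, 3.14, 3.14, 3.14, 3.14].

## Interface

Orientations are given as a rotation vector (axis times angle).
In Python, from station import * gives the robot as it stands.
- The arm moves only by the tool send_rows, never from a script. Its argument "plan" is a list of rows, each a list of 3 entries, a list of its own where there are three numbers: the shift along the tool's x, y, z in m, then the turn, a rotation vector about the tool's x, y, z in degrees, then the finger opening in m, from 0 to 0.0854. A call has exactly 10 rows; each row shifts and turns the pose as measured when the row begins, along the tool's axes as they then stand; what a row does not reach is not made up. A row lasts 1/8 s, in which the tool goes at most 62.5 mm and 10.7 degrees, less where a joint would pass 70% of its speed; a pose out of reach is approached as far as the arm can. A call with a gripper value outside its range is refused whole. The fingers move at their own pace and stop on an object; "newtons" is the grip in N (left out, the last holds). Time passes only in rows, so rows that do not move let the fingers close, or fill a call up. It gives the time, the measured TCP pose, the force and the opening at its end, in the units of the state.
- observe(): the state, without advancing time (a new reading comes with each control period).
- grab_frame(name): name is "side" or "top"; returns a dict with "color" (480x640x3 uint8, blue, green, red), "z_map" (480x640 float32, mm along the optical axis (not along the pixel's ray), 0 where there is no reading), "fx", "fy", "cx", "cy" (pixels), "R" (3x3) and "t" (3): a world point X has camera coordinates R X + t. Camera axes: x right, y down, z forward; pixel columns grow to the right and rows downward; lengths in mm; the calibration is good to about 2 mm. A picture is of the moment at which its call begins.
- job_done(): hands the job in, once; it reports no verdict.
Trained networks look in the newest picture that a camera, given by its name, has taken for a name from the list of things; names that differ only in an ending like _2 or _b are one class to them, and where a whole thing is asked for, a point or a joint stands for the part that bears it (a point fixed in the world has none). Each returns a list of dicts, best first, with "confidence" (0 to 1); they miss things now and then, are a little off and sometimes report something else, mostly with a low value. They report only what shows in the picture. A call takes as long as a camera call.
- spot_in(camera, target): "at" ([x, y, z] in mm, in world coordinates, good to about 4 mm: the middle of the surface that is visible of it).
- cut_out(camera, target): "mask" (480x640 bool, what is visible of it).
The state is a dict: "t": time; "joint_pos": joint angles; "joint_velocities": joint speeds; "joint_torque": joint torques, N m; "position": TCP position; "ee_rot": TCP orientation; "wrist_force": force on the tool from outside, world axes, zero at the start; "wrist_torque": the same for the moment, N m; "width": finger opening in mm.
Only numpy, scipy, OpenCV 4.12 (cv2) and the standard library are available. Lean on these libraries where they do the work, as an engineer would, in place of code of your own. Each camera call takes 0.05 s, during which the arm holds its last target.

## Working session

There is one attempt and no reset: what is moved stays moved. The work goes in short steps, Python scripts to look and compute and a tool call to move; the robot and the scene stay as the last step left them, time stands still between calls to the robot, and variables do not carry over. Pictures are saved under pics/ and viewed, and the job is handed in when it is done.

Besides the shell and the picture viewer there is one more tool, called after ">>>" as name([rows], argument=value, ...), one row to a line, values as JSON. send_rows: Moves the arm, as the interface text tells. Its arguments: {"type":"object","properties":{"plan":{"type":"array","items":{"type":"array"}},"newtons":{"type":"number"}},"required":["plan"]}

```bash
ls; mkdir -p pics; python3 - <<'E'
from station import *
import cv2
s=observe()
for k in s: print(k,s[k])
for c in ("side","top"):
    f=grab_frame(c); cv2.imwrite(f"pics/{c}0.png",f["color"])
    print(c,f["fx"],f["cx"],f["cy"],f["R"],f["t"])
    for n in ["water_caddy","specimen_caddy","sample_bottle","dropper_bottle","ethanol_bottle","specimen_jar","refractometer","beaker","canister"]:
        print(c,n,[( [round(float(v)) for v in d["at"]],round(d["confidence"],2)) for d in spot_in(c,n)])
E
```

```text
pics
t 0.0
joint_pos [-1.28820012  0.68997242 -0.1945115   1.56635362  0.15734089  0.90249965
 -0.21510596]
joint_velocities [ 0.00093064 -0.00044344  0.00070768 -0.00067731 -0.00087211 -0.00039425
  0.00179526]
joint_torque [-9.09982791e-04 -5.39618862e+01 -1.26654904e+00 -1.58548754e+01
  9.12985095e-03  9.26867535e-03 -2.81097130e-06]
position [153.79958632 605.11021741 230.48865813]
ee_rot [-3.89632774e-01 -3.11727558e+00  2.88428763e-03]
wrist_force [-0.2597156  -0.14123737 -0.38331402]
wrist_torque [-0.00508506  0.04600861  0.01315398]
width 85.16406009473671
side 517.8258632215014 317.5909744821622 242.26266595312953 [[-0.99445376 -0.10421408  0.01418281]
 [-0.06468396  0.49968539 -0.86378846]
 [ 0.08293197 -0.85991507 -0.50365499]] [ 538.28136637   32.56046898 1043.9094421 ]
side water_caddy [([486, -163, 24], 0.85)]
side specimen_caddy [([474, 134, 26], 0.6)]
side sample_bottle [([562, -40, 67], 0.57)]
side dropper_bottle [([584, 344, 54], 0.74)]
side ethanol_bottle [([436, -39, 81], 0.96)]
side specimen_jar [([468, 330, 36], 0.9), ([676, 34, 63], 0.51)]
side refractometer [([542, 441, 28], 0.89)]
side beaker [([674, 35, 64], 0.93)]
side canister [([654, -78, 36], 0.59)]
top 554.7785193124429 319.632369343485 244.7108348946166 [[-0.002852   -0.99944046 -0.03332624]
 [-0.99588961  0.00585578 -0.09038585]
 [ 0.09053043  0.03293147 -0.99534906]] [ 130.38034973  537.9016238  1042.4330907 ]
top water_caddy [([477, -207, 7], 0.59)]
top specimen_caddy [([439, -54, 118], 0.65), ([684, 5, 37], 0.55)]
top sample_bottle [([555, -46, 98], 0.63)]
top dropper_bottle [([578, 318, 62], 0.6)]
top ethanol_bottle [([441, -52, 115], 0.64)]
top specimen_jar [([467, 311, 79], 0.56)]
top refractometer [([545, 433, 32], 0.69)]
top beaker [([685, 5, 35], 0.68)]
top canister [([659, -87, 56], 0.84)]
```

View pics/side0.png

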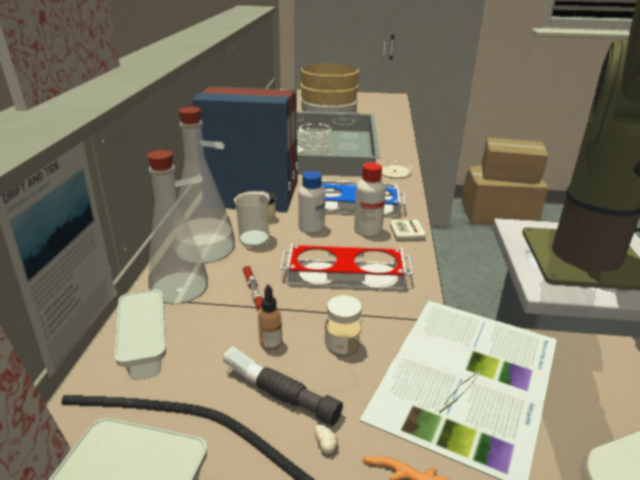

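View pics/top0.png

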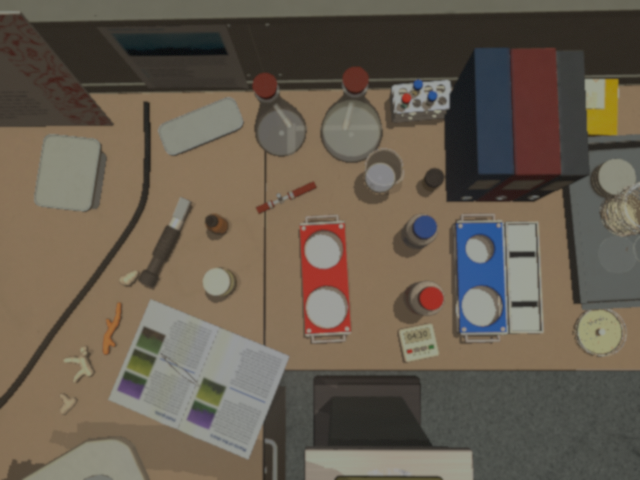

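The side view shows every item upright. In the top view the red caddy is at about px (325,278) and the blue one at (481,277), both with the large hole towards the robot (caddy x ≈ world +x). The red cap is at (430,298), the blue cap at (424,229), the jar at (218,282), the dropper at (216,223) and the refractometer at (165,243). Next I'll measure precisely.

```bash
cat > h.py <<'E'
from station import *
import cv2, numpy as np
from scipy.spatial.transform import Rotation as Ro
def plane(f,uv,z):
    uv=np.atleast_2d(uv).astype(float)
    R=np.array(f["R"]);t=np.array(f["t"])
    d=np.c_[(uv[:,0]-f["cx"])/f["fx"],(uv[:,1]-f["cy"])/f["fy"],np.ones(len(uv))]@R
    c=-R.T@t
    s=(z-c[2])/d[:,2]
    return c+d*s[:,None]
def cloud(f,m=None):
    R=np.array(f["R"]);t=np.array(f["t"]);z=f["z_map"]
    v,u=np.nonzero((z>0)&(m if m is not None else True))
    zz=z[v,u].astype(float)
    P=np.c_[(u-f["cx"])/f["fx"]*zz,(v-f["cy"])/f["fy"]*zz,zz]
    return (P-t)@R
def circ(P):
    A=np.c_[2*P[:,:2],np.ones(len(P))];b=(P[:,:2]**2).sum(1)
    x=np.linalg.lstsq(A,b,rcond=None)[0];return x[:2],np.sqrt(x[2]+x[:2]@x[:2])
def goto(x,y,z,yaw=None):
    """tool-frame shift (m) and turn (deg) to world TCP target mm; yaw: world angle (deg) of jaw axis, mod 180"""
    s=observe();R=Ro.from_rotvec(s["ee_rot"]).as_matrix()
    print("pos",np.round(s["position"],1),"w",round(s["width"],1),"t",round(s["t"],2),"F",np.round(s["wrist_force"],1),"tooly",np.round(R[:,1],3),"toolx",np.round(R[:,0],3))
    d=R.T@(np.array([x,y,z])-s["position"])
    if yaw is None: ya=np.arctan2(R[1,1],R[0,1])
    else:
        ya=np.deg2rad(yaw);cur=np.arctan2(R[1,1],R[0,1])
        ya=cur+(ya-cur+np.pi/2)%np.pi-np.pi/2
    yv=np.array([np.cos(ya),np.sin(ya),0]);zv=np.array([0,0,-1.]);T=np.c_[np.cross(yv,zv),yv,zv]
    rv=np.rad2deg(Ro.from_matrix(R.T@T).as_rotvec())
    print("shift mm",np.round(d,1),"turn deg",np.round(rv,1))
E
python3 - <<'E'
from h import *
f=grab_frame("top");hsv=cv2.cvtColor(f["color"],cv2.COLOR_BGR2HSV)
h,s,v=cv2.split(hsv)
red=((h<8)|(h>172))&(s>170)&(v>90); blue=(h>100)&(h<125)&(s>150)&(v>60)
def box(m,u0,u1,v0,v1):
    o=np.zeros_like(m);o[v0:v1,u0:u1]=m[v0:v1,u0:u1];return o
for nm,m in (("spec",box(red,290,360,210,345)),("water",box(blue,445,512,210,345))):
    cs,hi=cv2.findContours(m.astype(np.uint8),cv2.RETR_CCOMP,cv2.CHAIN_APPROX_NONE)
    for c,hh in zip(cs,hi[0]):
        if cv2.contourArea(c)<150: continue
        P=plane(f,c[:,0],36)
        print(nm,"hole" if hh[3]>=0 else "outer",cv2.contourArea(c),circ(P) if hh[3]>=0 else cv2.minAreaRect(P[:,:2].astype(np.float32)))
for nm,m,z in (("ethcap",box(red,405,450,275,325),150),("bluecap",box(blue,405,442,205,248),125)):
    cs,_=cv2.findContours(m.astype(np.uint8),cv2.RETR_EXTERNAL,cv2.CHAIN_APPROX_NONE)
    c=max(cs,key=cv2.contourArea);P=plane(f,c[:,0],z);print(nm,circ(P),cv2.minEnclosingCircle(P[:,:2].astype(np.float32)))
# depth-based tops
C={"eth":(440,-52,150),"sam":(557,-46,125),"drop":(580,315,113),"jar":(467,311,78),"canister":(659,-87,56)}
for n,(x,y,z) in C.items():
  for c in("top","side"):
    g=f if c=="top" else grab_frame("side")
    Q=cloud(g);k=(np.hypot(Q[:,0]-x,Q[:,1]-y)<60)&(Q[:,2]>15)&(Q[:,2]<170);Q=Q[k]
    top=Q[:,2].max() if len(Q) else 0
    T=Q[Q[:,2]>z-5]
    print(n,c,len(Q),top,len(T),T.mean(0) if len(T) else 0,(T.min(0),T.max(0)) if len(T) else 0)
for c in("top","side"):
    g=grab_frame(c);m=cut_out(c,"refractometer")
    if m:
        mm=m[0]["mask"];Q=cloud(g,mm);Q=Q[(Q[:,2]>5)&(Q[:,2]<45)]
        print("refr",c,cv2.minAreaRect(Q[:,:2].astype(np.float32)),Q.mean(0),np.percentile(Q[:,2],[5,50,95]))
f=grab_frame("top")
cv2.imwrite("pics/z1.png",cv2.resize(f["color"][170:330,110:270],None,fx=4,fy=4,interpolation=2)[:600])
cv2.imwrite("pics/z2.png",cv2.resize(f["color"][200:350,290:550],None,fx=3,fy=3,interpolation=2))
E
```

```text
spec outer 160.5 ((389.3689880371094, 114.07255554199219), (29.990259170532227, 82.97553253173828), 2.5471532344818115)
spec outer 2619.0 ((504.5964660644531, 120.26620483398438), (141.2195281982422, 83.29920959472656), 2.954108715057373)
spec hole 1362.5 (array([528.70642252, 121.05958737]), np.float64(39.836895161840445))
water outer 235.0 ((394.5785217285156, -176.3819580078125), (80.35941314697266, 37.018333435058594), 89.95502471923828)
water outer 2712.5 ((501.66400146484375, -174.51693725585938), (147.9322052001953, 82.76680755615234), 0.3289099633693695)
water hole 779.5 (array([ 528.73279468, -174.1175519 ]), np.float64(29.71621939178985))
ethcap (array([436.40896434, -62.25464718]), np.float64(17.56246616572422)) ((436.0915832519531, -62.355831146240234), 18.6915340423584)Traceback (most recent call last):
  File "<stdin>", line 15, in <module>
ValueError: max() iterable argument is empty
```

```bash
python3 - <<'E'
from h import *
f=grab_frame("top")
cv2.imwrite("pics/z1.png",cv2.resize(f["color"][170:310,120:270],None,fx=4,fy=4,interpolation=cv2.INTER_CUBIC))
cv2.imwrite("pics/z2.png",cv2.resize(f["color"][200:350,290:550],None,fx=3,fy=3,interpolation=cv2.INTER_CUBIC))
C={"eth":(440,-52,150),"sam":(557,-46,125),"drop":(580,315,113),"jar":(467,311,78),"canister":(659,-87,56)}
g={"top":f,"side":grab_frame("side")}
for n,(x,y,z) in C.items():
  for c in("top","side"):
    Q=cloud(g[c]);k=(np.hypot(Q[:,0]-x,Q[:,1]-y)<50)&(Q[:,2]>15)&(Q[:,2]<170);Q=Q[k]
    T=Q[Q[:,2]>z-6]
    print(n,c,len(Q),Q[:,2].max().round(),len(T),T.mean(0).round(),T.min(0).round(),T.max(0).round()) if len(T) else print(n,c,len(Q))
for c in("top","side"):
    gg=grab_frame(c);m=cut_out(c,"refractometer")
    if m:
        Q=cloud(gg,m[0]["mask"]);Q=Q[(Q[:,2]>5)&(Q[:,2]<45)]
        print("refr",c,cv2.minAreaRect(Q[:,:2].astype(np.float32)),Q.mean(0),np.percentile(Q[:,2],[5,50,95]))
        G=Q[Q[:,2]>25];print(cv2.minAreaRect(G[:,:2].astype(np.float32)))
h=cv2.cvtColor(f["color"],cv2.COLOR_BGR2HSV)
print(h[229,424],h[298,430],h[320,460],h[330,322])
E
```

```text
eth top 1149 154.0 461 [437. -63. 149.] [418. -83. 144.] [456. -43. 154.]
eth side 1750 151.0 158 [438. -58. 149.] [419. -82. 144.] [458. -41. 151.]
sam top 965 130.0 439 [561. -58. 124.] [540. -78. 119.] [581. -38. 130.]
sam side 1339 127.0 156 [562. -54. 124.] [542. -79. 119.] [581. -36. 127.]
drop top 369 115.0 20 [580. 327. 111.] [577. 323. 107.] [584. 331. 115.]
drop side 1060 113.0 21 [581. 329. 110.] [578. 325. 107.] [586. 331. 113.]
jar top 770 83.0 598 [468. 317.  78.] [442. 292.  72.] [492. 343.  83.]
jar side 1694 80.0 646 [469. 321.  77.] [444. 292.  72.] [495. 344.  80.]
canister top 1119 170.0 907 [ 660. -110.   96.] [ 624. -123.   50.] [698. -72. 170.]
canister side 1950 170.0 1680 [ 660. -119.  110.] [ 624. -127.   50.] [700. -74. 170.]
refr top ((547.3796997070312, 428.6025390625), (30.86736297607422, 181.80262756347656), 64.91488647460938) [542.75673849 428.12865908  28.15179332] [18.74404978 28.93885036 34.36267901]
((547.522216796875, 428.76702880859375), (29.24985122680664, 181.7945556640625), 64.43443298339844)
refr side ((551.1045532226562, 432.83526611328125), (33.61659240722656, 184.58065795898438), 65.62601470947266) [541.83179995 439.85605824  26.12746312] [13.87728862 27.60417032 33.65682094]
((549.7100830078125, 430.6335754394531), (27.360675811767578, 183.62680053710938), 63.860076904296875)
[111 143 116] [  3 194 154] [109 149 127] [  3 187 158]
```

View pics/z1.png

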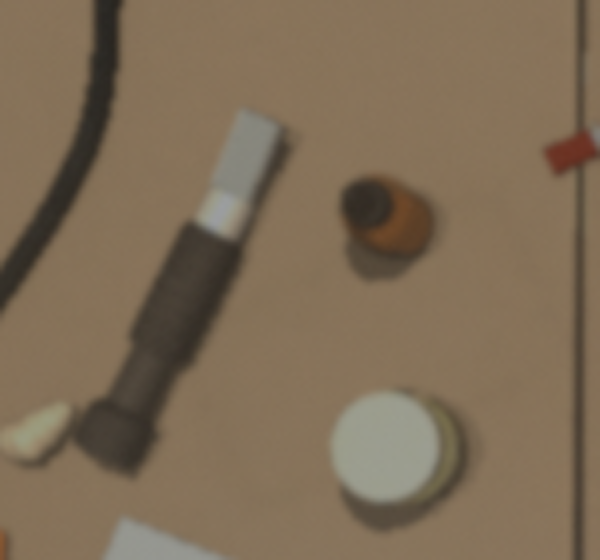

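View pics/z2.png

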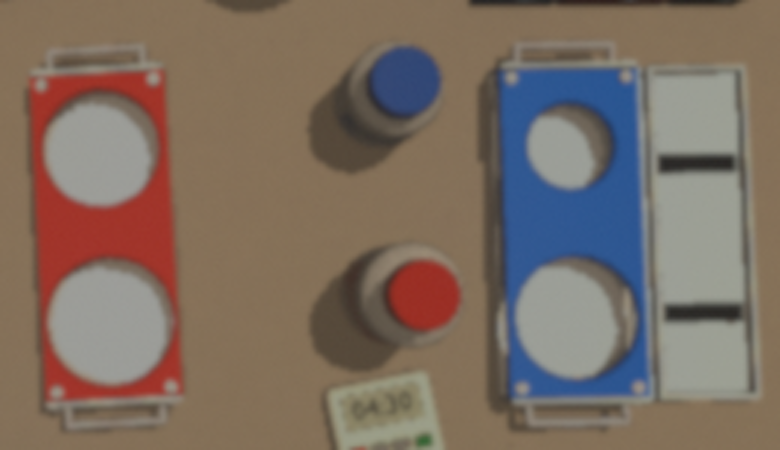

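```bash
python3 - <<'E'
from h import *
f=grab_frame("top");hsv=cv2.cvtColor(f["color"],cv2.COLOR_BGR2HSV)
h,s,v=cv2.split(hsv)
for nm,m,(u0,u1,v0,v1) in (("spec",((h<8)|(h>172))&(s>130)&(v>70),(290,365,210,345)),("water",(h>100)&(h<120)&(s>110)&(v>60),(445,512,210,345))):
    o=np.zeros_like(m);o[v0:v1,u0:u1]=m[v0:v1,u0:u1]
    cs,hi=cv2.findContours(o.astype(np.uint8),cv2.RETR_CCOMP,cv2.CHAIN_APPROX_NONE)
    for c,hh in zip(cs,hi[0]):
        if cv2.contourArea(c)<150: continue
        P=plane(f,c[:,0],36)
        print(nm,"hole" if hh[3]>=0 else "outer",cv2.contourArea(c),circ(P) if hh[3]>=0 else cv2.minAreaRect(P[:,:2].astype(np.float32)))
# trough rim corners from z2 crop: outer corners (inc. deck) 
for p in [(648,66),(745,66),(660,397),(758,397)]:
    print(p,plane(f,(290+p[0]/3,200+p[1]/3),13)[0].round(1))
E
```

```text
spec outer 3152.0 ((474.9566955566406, 118.58919525146484), (203.9603271484375, 87.23027801513672), 2.9490294456481934)
spec hole 1260.5 (array([528.62760301, 121.17320474]), np.float64(38.31067749568075))
water outer 4663.5 ((475.74542236328125, -174.69149780273438), (203.39024353027344, 85.20992279052734), 0.5046032071113586)
water hole 1429.5 (array([ 421.41207359, -175.20625226]), np.float64(39.69657201790203))
water hole 717.5 (array([ 528.75007482, -174.01299611]), np.float64(28.514976510163848))
(648, 66) [ 581.7 -232.8   13. ]
(745, 66) [ 581.3 -294.6   13. ]
(660, 397) [ 370.2 -233.4   13. ]
(758, 397) [ 370.2 -294.7   13. ]
```

```bash
python3 -c "
from h import *
goto(547,430.5,120,65)"
```

```text
pos [153.9 605.7 231.3] w 85.9 t 1.4 F [ 0.1  0.5 -0.3] tooly [ 0.246  0.969 -0.   ] toolx [-0.969  0.246 -0.   ]
shift mm [-424.1  -73.1  111.3] turn deg [-0.   0.  10.7]
```

>>> send_rows([
  [[-0.046,-0.008,0.012],[0,0,1.2],0.055],
  [[-0.046,-0.008,0.012],[0,0,1.2],0.055],
  [[-0.046,-0.008,0.012],[0,0,1.2],0.055],
  [[-0.046,-0.008,0.012],[0,0,1.2],0.055],
  [[-0.046,-0.008,0.012],[0,0,1.2],0.055],
  [[-0.046,-0.008,0.012],[0,0,1.2],0.055],
  [[-0.046,-0.008,0.012],[0,0,1.2],0.055],
  [[-0.046,-0.008,0.012],[0,0,1.2],0.055],
  [[-0.046,-0.008,0.012],[0,0,1.2],0.055],
  [[0,0,0],[0,0,0],0.055],
], newtons=40)

```text
t: 2.65
position: [532.3, 399.5, 118.5]
ee_rot: [-0.686, -3.066, -0.008]
wrist_force: [-1.0, 0.3, 0.2]
width: 55.0
```

```bash
python3 - <<'E'
from h import *
goto(547,430.5,60,65)
for c in("side","top"):
    f=grab_frame(c); cv2.imwrite(f"pics/{c}1.png",f["color"])
E
```

```text
pos [532.3 399.5 118.5] w 55.0 t 2.65 F [-1.   0.3  0.2] tooly [0.426 0.905 0.005] toolx [-0.905  0.426  0.001]
shift mm [-0.2 34.  58.7] turn deg [ 0.3 -0.1 -0.2]
```

View pics/side1.png

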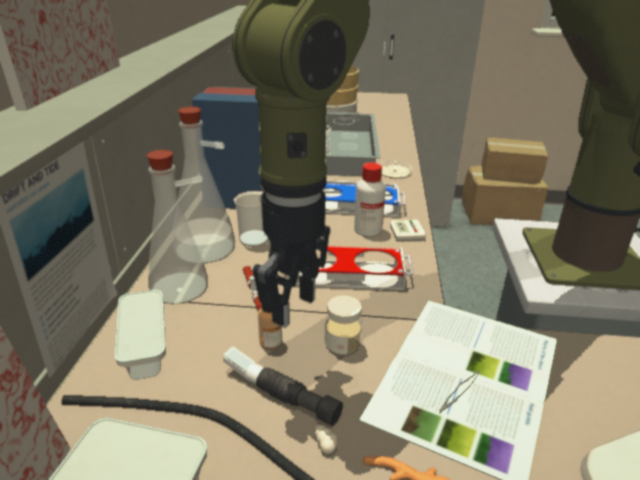

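The side view shows the hand clear above the dropper, at about px (290,260), and the refractometer free at (285,385). I'll shift along the jaw axis, then descend.

>>> send_rows([
  [[0,0.017,0],[0.1,0,0],0.055],
  [[0,0.017,0],[0.1,0,0],0.055],
  [[0,0,0.02],[0,0,0],0.055],
  [[0,0,0.02],[0,0,0],0.055],
  [[0,0,0.02],[0,0,0],0.055],
  [[0,0,0.02],[0,0,0],0.055],
  [[0,0,0.01],[0,0,0],0.055],
  [[0,0,0.01],[0,0,0],0.055],
  [[0,0,0],[0,0,0],0.055],
  [[0,0,0],[0,0,0],0.055],
])

```text
t: 4.0
position: [533.4, 441.2, 12.8]
ee_rot: [-0.658, -3.06, -0.008]
wrist_force: [-0.3, 0.1, 0.2]
width: 55.0
```

```bash
python3 - <<'E'
from h import *
goto(547,430.5,5,65)
for c in("side",):
    f=grab_frame(c); cv2.imwrite(f"pics/{c}2.png",cv2.resize(f["color"][220:460,180:400],None,fx=2.5,fy=2.5))
E
```

```text
pos [533.4 441.2  12.8] w 55.0 t 4.0 F [-0.3  0.1  0.2] tooly [0.411 0.912 0.003] toolx [-0.912  0.411  0.012]
shift mm [-16.9  -4.1   7.6] turn deg [ 0.1 -0.7  0.7]
```

View pics/side2.png

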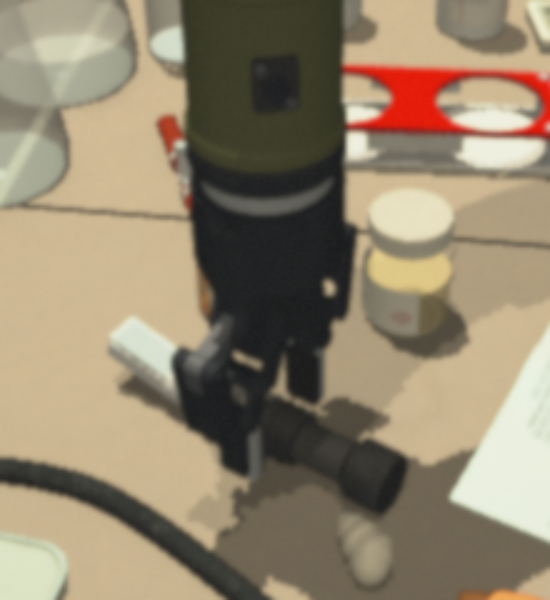

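Fingers straddle the barrel in the side view, about 17 mm off along it. I'll correct and close.

>>> send_rows([
  [[-0.008,-0.002,0],[0,-0.3,0.3],0.055],
  [[-0.009,-0.002,0.003],[0,-0.4,0.4],0.055],
  [[0,0,0.004],[0,0,0],0.055],
  [[0,0,0],[0,0,0],0.055],
  [[0,0,0],[0,0,0],0.02],
  [[0,0,0],[0,0,0],0.02],
  [[0,0,0],[0,0,0],0.02],
  [[0,0,0],[0,0,0],0.02],
  [[0,0,0],[0,0,0],0.02],
  [[0,0,0],[0,0,0],0.02],
], newtons=50)

```text
t: 5.3
position: [549.3, 429.9, 6.8]
ee_rot: [0.68, 3.063, 0.006]
wrist_force: [-0.0, 0.0, 0.6]
width: 29.2
```

```bash
python3 - <<'E'
from h import *
goto(547,430.5,5,65)
for c in("side",):
    f=grab_frame(c); cv2.imwrite(f"pics/{c}3.png",cv2.resize(f["color"][220:460,180:400],None,fx=2.5,fy=2.5))
E
```

```text
pos [549.3 429.9   6.8] w 29.2 t 5.3 F [-0.   0.   0.6] tooly [0.423 0.906 0.004] toolx [-0.906  0.423 -0.003]
shift mm [ 2.4 -0.4  1.8] turn deg [ 0.3  0.2 -0. ]
```

View pics/side3.png

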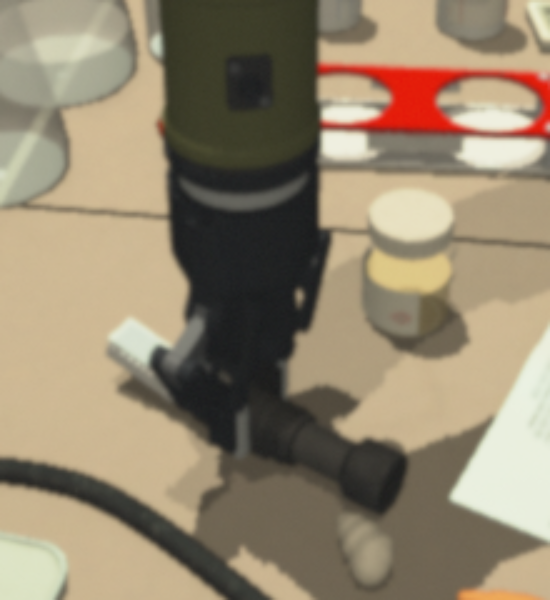

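Grip closed on the barrel (29 mm). Lifting.

>>> send_rows([
  [[0,0,-0.01],[0,0,0],0.02],
  [[0,0,-0.02],[0,0,0],0.02],
  [[0,0,-0.025],[0,0,0],0.02],
  [[0,0,-0.025],[0,0,0],0.02],
  [[0,0,-0.025],[0,0,0],0.02],
  [[0,0,-0.025],[0,0,0],0.02],
  [[0,0,-0.025],[0,0,0],0.02],
  [[0,0,-0.02],[0,0,0],0.02],
  [[0,0,-0.01],[0,0,0],0.02],
  [[0,0,0],[0,0,0],0.02],
])

```text
t: 6.6
position: [547.0, 429.5, 206.9]
ee_rot: [0.678, 3.063, 0.011]
wrist_force: [-0.2, 0.0, -4.0]
width: 29.2
```

```bash
python3 - <<'E'
from h import *
goto(476,-263,190,90.6)
for c in("side",):
    f=grab_frame(c); cv2.imwrite(f"pics/{c}4.png",f["color"])
E
```

```text
pos [547.  429.5 206.9] w 29.2 t 6.6 F [-0.2  0.  -4. ] tooly [0.422 0.907 0.008] toolx [-0.907  0.422 -0.003]
shift mm [-227.9 -657.9   12.4] turn deg [  0.4   0.3 -25.6]
```

View pics/side4.png

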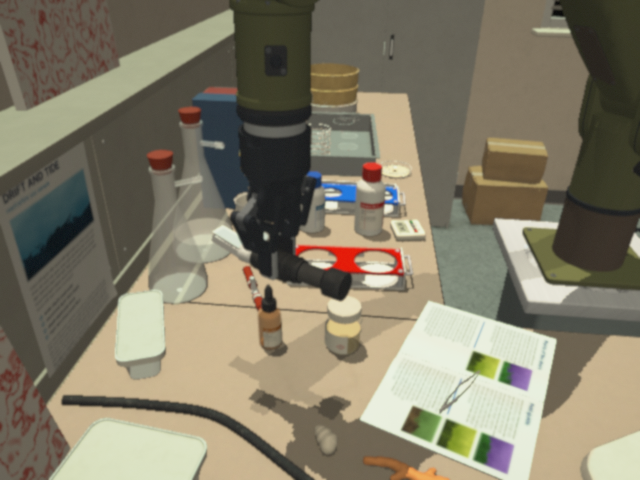

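>>> send_rows([
  [[-0.01,-0.03,0],[0,0,-5],0.02],
  [[-0.01,-0.04,0],[0,0,-5.3],0.02],
  [[-0.009,-0.04,0],[0,0,-5.3],0.02],
  [[-0.005,-0.045,0],[0,0,-5],0.02],
  [[0,-0.045,0],[0,0,-5],0.02],
  [[0.004,-0.045,0],[0,0,0],0.02],
  [[0.004,-0.045,0],[0,0,0],0.02],
  [[0.004,-0.045,0],[0,0,0],0.02],
  [[0.003,-0.03,0],[0,0,0],0.02],
  [[0,0,0],[0,0,0],0.02],
])

```text
t: 7.9
position: [515.7, 45.9, 195.0]
ee_rot: [0.042, -3.13, 0.002]
wrist_force: [0.5, 1.3, -3.2]
width: 29.3
```

```bash
python3 - <<'E'
from h import *
goto(476,-263,190,90.6)
E
```

```text
pos [515.7  45.9 195. ] w 29.3 t 7.9 F [ 0.5  1.3 -3.2] tooly [-0.027  1.    -0.001] toolx [-1.    -0.027  0.012]
shift mm [  47.9 -307.7    5.9] turn deg [-0.1 -0.7  0.9]
```

>>> send_rows([
  [[0.003,-0.025,0],[0,-0.1,0.1],0.02],
  [[0.005,-0.035,-0.001],[0,-0.1,0.1],0.02],
  [[0.006,-0.04,-0.001],[0,-0.1,0.1],0.02],
  [[0.006,-0.04,-0.001],[0,-0.1,0.1],0.02],
  [[0.006,-0.04,-0.001],[0,-0.1,0.1],0.02],
  [[0.006,-0.04,-0.001],[0,-0.1,0.1],0.02],
  [[0.006,-0.038,0],[0,-0.1,0.1],0.02],
  [[0.005,-0.03,0],[0,0,0.1],0.02],
  [[0.004,-0.018,0],[0,0,0.1],0.02],
  [[0,0,0],[0,0,0],0.02],
])

```text
t: 9.15
position: [478.5, -259.2, 194.6]
ee_rot: [0.038, -3.141, -0.016]
wrist_force: [0.2, 0.6, -3.5]
width: 29.3
```

```bash
python3 - <<'E'
from h import *
goto(476,-263,60,90.6)
for c in("side","top"):
    f=grab_frame(c); cv2.imwrite(f"pics/{c}5.png",f["color"])
E
```

```text
pos [ 478.5 -259.2  194.6] w 29.3 t 9.15 F [ 0.2  0.6 -3.5] tooly [-0.024  1.     0.01 ] toolx [-1.    -0.024  0.   ]
shift mm [  2.6  -5.1 134.5] turn deg [ 0.6 -0.   0.8]
```

View pics/top5.png

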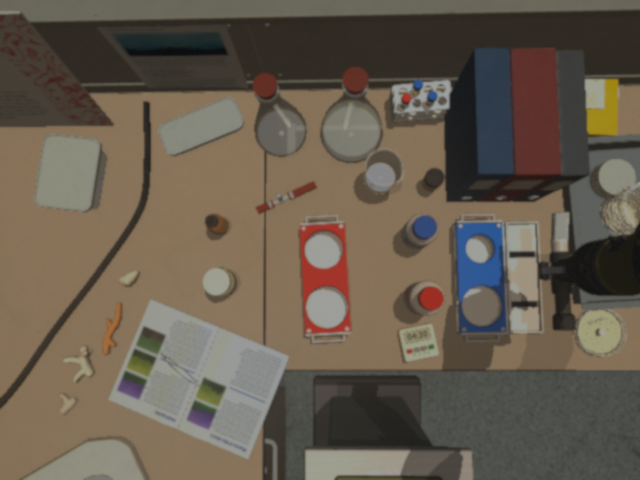

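The top view shows the refractometer hanging along x, spanning px (562,212) to (564,329). Next I'll lower to about 60 mm and correct.

>>> send_rows([
  [[0.001,-0.002,0.01],[0.2,0,0.3],0.02],
  [[0.001,-0.001,0.02],[0.2,0,0.3],0.02],
  [[0,0,0.025],[0.2,0,0.2],0.02],
  [[0,0,0.025],[0,0,0],0.02],
  [[0,0,0.025],[0,0,0],0.02],
  [[0,0,0.015],[0,0,0],0.02],
  [[0,0,0.01],[0,0,0],0.02],
  [[0,0,0],[0,0,0],0.02],
  [[0,0,0],[0,0,0],0.02],
  [[0,0,0],[0,0,0],0.02],
])

```text
t: 10.5
position: [482.7, -249.0, 60.7]
ee_rot: [-0.044, 3.135, 0.008]
wrist_force: [0.1, 0.3, -2.8]
width: 29.2
```

```bash
python3 - <<'E'
from h import *
goto(476,-263,16,90.6)
f=grab_frame("top"); cv2.imwrite(f"pics/top6.png",cv2.resize(f["color"][180:360,430:640],None,fx=3.3,fy=3.3))
m=cut_out("top","refractometer")
for d in m[:2]:
    Q=cloud(f,d["mask"]);Q=Q[(Q[:,2]>50)&(Q[:,2]<105)];print(d["confidence"],len(Q))
    if len(Q)>50: print(Q.min(0),Q.max(0),cv2.minAreaRect(Q[:,:2].astype(np.float32)))
E
```

```text
pos [ 482.7 -249.    60.7] w 29.2 t 10.5 F [ 0.1  0.3 -2.8] tooly [-0.028  1.     0.005] toolx [-1.    -0.028 -0.006]
shift mm [  7.4 -14.1  44.6] turn deg [0.3 0.4 1. ]
0.7 1254
[ 390.84660053 -265.01191911   66.55400714] [ 571.77578011 -231.7043191    93.946037  ] ((481.31243896484375, -248.35479736328125), (180.92822265625, 33.294105529785156), 0.007412457838654518)
0.31 179
[406.3214869  -93.72218938  50.15844982] [466.61139009 -31.53409785 104.89827246] ((436.3476257324219, -62.538734436035156), (62.0682258605957, 60.08537673950195), 88.41478729248047)
```

View pics/top6.png

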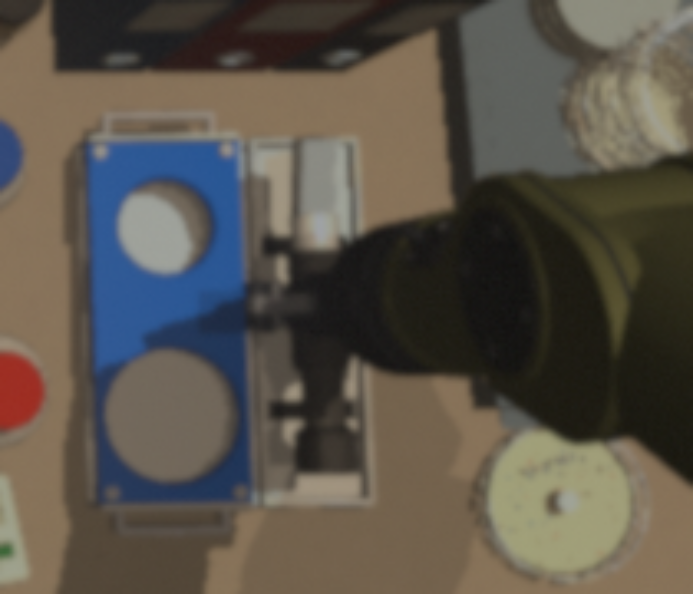

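The refractometer centre is 1 mm from the TCP; it needs 14 mm towards -y. I'll correct and descend in stages.

>>> send_rows([
  [[0.003,-0.007,0],[0.1,0.2,0.5],0.02],
  [[0.003,-0.007,0],[0.1,0.2,0.5],0.02],
  [[0,0,0],[0,0,0],0.02],
  [[0,0,0.008],[0,0,0],0.02],
  [[0,0,0.008],[0,0,0],0.02],
  [[0,0,0.008],[0,0,0],0.02],
  [[0,0,0.006],[0,0,0],0.02],
  [[0,0,0],[0,0,0],0.02],
  [[0,0,0],[0,0,0],0.02],
  [[0,0,0],[0,0,0],0.02],
])

```text
t: 11.85
position: [476.6, -264.2, 28.3]
ee_rot: [0.014, -3.14, -0.002]
wrist_force: [-0.1, 0.8, -2.2]
width: 29.6
```

```bash
python3 - <<'E'
from h import *
goto(477,-263,13,90.6)
E
```

```text
pos [ 476.6 -264.2   28.3] w 29.6 t 11.85 F [-0.1  0.8 -2.2] tooly [-0.009  1.     0.001] toolx [-1.    -0.009  0.001]
shift mm [-0.5  1.2 15.3] turn deg [ 0.1 -0.1 -0.1]
```

>>> send_rows([
  [[0,0.001,0.004],[0,0,0],0.02],
  [[0,0,0.004],[0,0,0],0.02],
  [[0,0,0.003],[0,0,0],0.02],
  [[0,0,0.003],[0,0,0],0.02],
  [[0,0,0.001],[0,0,0],0.02],
  [[0,0,0],[0,0,0],0.02],
  [[0,0,0],[0,0,0],0.02],
  [[0,0,0],[0,0,0],0.02],
  [[0,0,0],[0,0,0],0.02],
  [[0,0,0],[0,0,0],0.02],
])

```text
t: 13.1
position: [477.0, -263.4, 12.8]
ee_rot: [-0.014, 3.142, 0.001]
wrist_force: [-0.2, 0.4, -2.6]
width: 29.3
```

```bash
python3 - <<'E'
from h import *
goto(477,-263,12,90.6)
f=grab_frame("top"); cv2.imwrite(f"pics/top7.png",cv2.resize(f["color"][180:360,430:640],None,fx=3.3,fy=3.3))
E
```

```text
pos [ 477.  -263.4   12.8] w 29.3 t 13.1 F [-0.2  0.4 -2.6] tooly [-0.009  1.     0.001] toolx [-1.    -0.009 -0.   ]
shift mm [-0.   0.4  0.8] turn deg [ 0.   0.  -0.1]
```

View pics/top7.png

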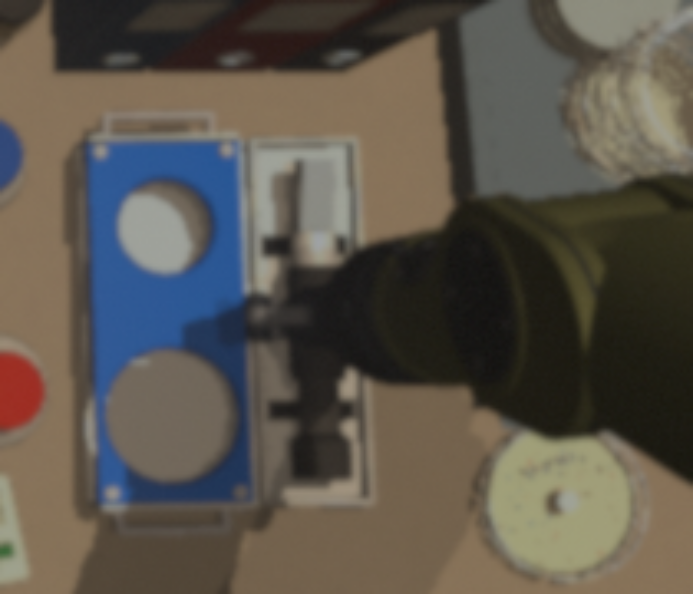

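The barrel is in the trough but still carried (-2.6 N). I'll go 1 mm lower, open narrowly, then rise.

>>> send_rows([
  [[0,0,0.001],[0,0,0],0.02],
  [[0,0,0.0005],[0,0,0],0.02],
  [[0,0,0],[0,0,0],0.034],
  [[0,0,0],[0,0,0],0.045],
  [[0,0,0],[0,0,0],0.045],
  [[0,0,0],[0,0,0],0.045],
  [[0,0,-0.01],[0,0,0],0.045],
  [[0,0,-0.02],[0,0,0],0.045],
  [[0,0,-0.03],[0,0,0],0.045],
  [[0,0,-0.04],[0,0,0],0.045],
])

```text
t: 14.4
position: [475.8, -262.9, 113.9]
ee_rot: [0.015, -3.138, -0.002]
wrist_force: [0.6, 0.0, 0.6]
width: 44.8
```

>>> send_rows([
  [[0,0,-0.04],[0,0,0],0.06],
  [[0,0,-0.04],[0,0,0],0.08],
  [[0,0,-0.03],[0,0,0],0.085],
  [[0,0.02,-0.02],[0,0,0],0.085],
  [[0,0.03,0],[0,0,0],0.085],
  [[0,0.03,0],[0,0,0],0.085],
  [[0,0.03,0],[0,0,0],0.085],
  [[0,0.03,0],[0,0,0],0.085],
  [[0,0.02,0],[0,0,0],0.085],
  [[0,0,0],[0,0,0],0.085],
])

```text
t: 15.65
position: [474.0, -99.5, 258.3]
ee_rot: [-0.013, 3.134, -0.008]
wrist_force: [0.3, 0.2, 0.5]
width: 85.0
```

```bash
python3 - <<'E'
from h import *
goto(561,-58.5,200,90)
f=grab_frame("top"); cv2.imwrite(f"pics/top8.png",f["color"])
m=cut_out("top","refractometer")
for d in m[:2]:
    Q=cloud(f,d["mask"]);Q=Q[(Q[:,2]>15)&(Q[:,2]<60)];print(d["confidence"],len(Q))
    if len(Q)>50: print(Q.min(0),Q.max(0),cv2.minAreaRect(Q[:,:2].astype(np.float32)),np.percentile(Q[:,2],[50,95]))
E
```

```text
pos [474.  -99.5 258.3] w 85.0 t 15.65 F [0.3 0.2 0.5] tooly [-0.008  1.    -0.005] toolx [-1.    -0.008 -0.008]
shift mm [-86.9  40.6  58.8] turn deg [-0.3  0.4  0.5]
```

View pics/top8.png

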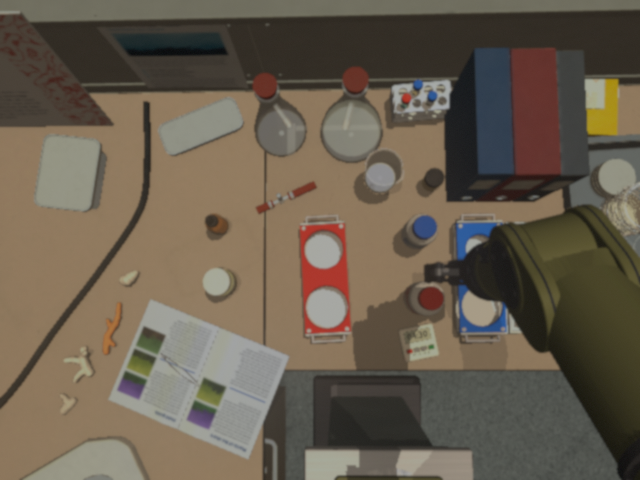

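The arm hides the trough for now, so I'll check it later. Now over the blue-capped bottle.

>>> send_rows([
  [[-0.018,0.008,0.008],[0,0,0],0.085],
  [[-0.018,0.008,0.01],[0,0.1,0.1],0.085],
  [[-0.018,0.008,0.01],[0,0.1,0.1],0.085],
  [[-0.018,0.008,0.01],[0,0.1,0.1],0.085],
  [[-0.015,0.008,0.01],[0,0.1,0.1],0.085],
  [[0,0,0.01],[0,0,0],0.085],
  [[0,0,0],[0,0,0],0.085],
  [[0,0,0],[0,0,0],0.085],
  [[0,0,0],[0,0,0],0.085],
  [[0,0,0],[0,0,0],0.085],
])

```text
t: 17.0
position: [567.9, -63.8, 194.1]
ee_rot: [-0.016, -3.14, 0.012]
wrist_force: [-0.1, -0.2, 0.9]
width: 85.6
```

```bash
python3 - <<'E'
from h import *
goto(561,-58.5,130,90)
E
```

```text
pos [567.9 -63.8 194.1] w 85.6 t 17.0 F [-0.1 -0.2  0.9] tooly [ 0.01   1.    -0.008] toolx [-1.     0.01   0.002]
shift mm [ 6.9  5.7 64. ] turn deg [-0.4 -0.1 -0.6]
```

>>> send_rows([
  [[0.004,0.003,0],[-0.2,0,-0.3],0.085],
  [[0.003,0.003,0.005],[-0.2,0,-0.3],0.085],
  [[0,0,0.015],[0,0,0],0.085],
  [[0,0,0.015],[0,0,0],0.085],
  [[0,0,0.015],[0,0,0],0.085],
  [[0,0,0.008],[0,0,0],0.085],
  [[0,0,0],[0,0,0],0.085],
  [[0,0,0],[0,0,0],0.085],
  [[0,0,0],[0,0,0],0.085],
  [[0,0,0],[0,0,0],0.085],
])

```text
t: 18.25
position: [560.3, -57.5, 132.0]
ee_rot: [0.002, -3.14, 0.001]
wrist_force: [-0.7, -1.3, -0.6]
width: 84.9
```

```bash
python3 - <<'E'
from h import *
goto(561,-58.5,62,90)
E
```

```text
pos [560.3 -57.5 132. ] w 84.9 t 18.25 F [-0.7 -1.3 -0.6] tooly [-0.001  1.    -0.   ] toolx [-1.    -0.001  0.002]
shift mm [-0.8 -1.  70. ] turn deg [-0.  -0.1  0.1]
```

>>> send_rows([
  [[-0.0005,-0.001,0.01],[0,0,0],0.085],
  [[0,0,0.012],[0,0,0],0.085],
  [[0,0,0.012],[0,0,0],0.085],
  [[0,0,0.012],[0,0,0],0.085],
  [[0,0,0.012],[0,0,0],0.085],
  [[0,0,0.008],[0,0,0],0.085],
  [[0,0,0.003],[0,0,0],0.085],
  [[0,0,0],[0,0,0],0.085],
  [[0,0,0],[0,0,0],0.085],
  [[0,0,0],[0,0,0],0.085],
])

```text
t: 19.5
position: [561.0, -58.5, 58.1]
ee_rot: [0.002, -3.14, 0.0]
wrist_force: [0.5, -0.1, -0.1]
width: 84.8
```

```bash
python3 - <<'E'
from h import *
goto(561,-58.5,62,90)
f=grab_frame("side"); cv2.imwrite(f"pics/side9.png",cv2.resize(f["color"][100:300,200:460],None,fx=3,fy=3))
E
```

```text
pos [561.  -58.5  58.1] w 84.8 t 19.5 F [ 0.5 -0.1 -0.1] tooly [-0.001  1.    -0.   ] toolx [-1.    -0.001  0.001]
shift mm [-0.  -0.  -3.9] turn deg [-0.  -0.1  0.1]
```

View pics/side9.png

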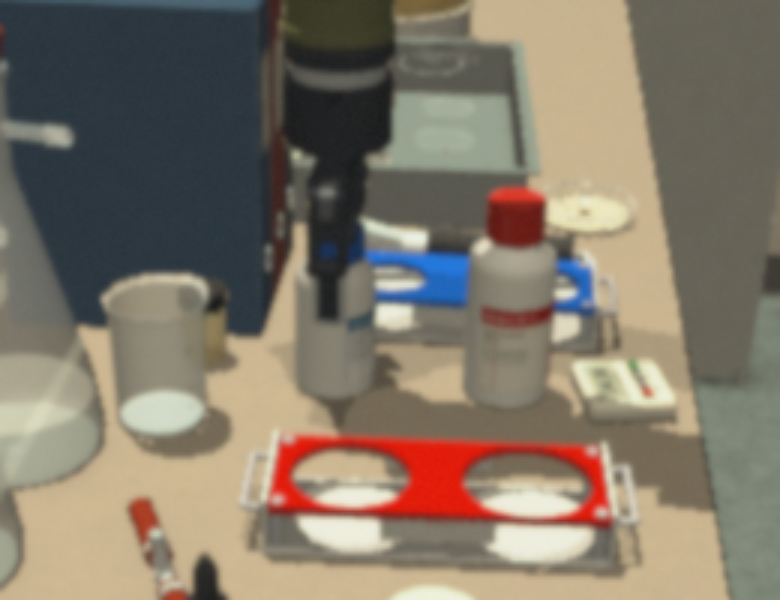

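The side view shows the fingers straddling the bottle at about (340,260), body clear of the cap. Close and lift.

>>> send_rows([
  [[0,0,-0.002],[0,0,0],0.07],
  [[0,0,0],[0,0,0],0.06],
  [[0,0,0],[0,0,0],0.045],
  [[0,0,0],[0,0,0],0.045],
  [[0,0,0],[0,0,0],0.045],
  [[0,0,0],[0,0,0],0.045],
  [[0,0,-0.01],[0,0,0],0.045],
  [[0,0,-0.02],[0,0,0],0.045],
  [[0,0,-0.025],[0,0,0],0.045],
  [[0,0,-0.025],[0,0,0],0.045],
], newtons=40)

```text
t: 20.8
position: [559.0, -58.4, 141.9]
ee_rot: [0.003, -3.135, 0.0]
wrist_force: [0.4, -0.4, -2.1]
width: 57.2
```

```bash
python3 - <<'E'
from h import *
goto(421.4,-175.2,160,90)
f=grab_frame("side"); cv2.imwrite(f"pics/side10.png",f["color"])
E
```

```text
pos [559.  -58.4 141.9] w 57.2 t 20.8 F [ 0.4 -0.4 -2.1] tooly [-0.002  1.    -0.   ] toolx [-1.    -0.002  0.006]
shift mm [ 137.9 -116.6  -17.1] turn deg [-0.  -0.4  0.1]
```

View pics/side10.png

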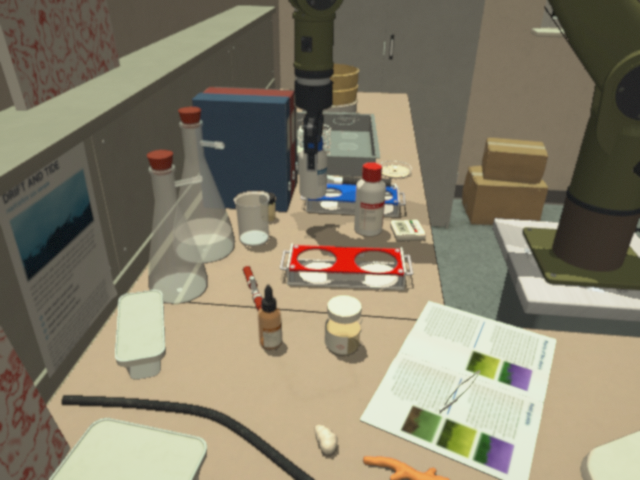

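>>> send_rows([
  [[0,0,-0.02],[0,0,0],0.045],
  [[0,0,-0.025],[0,-0.2,0],0.045],
  [[0,-0.005,-0.025],[0,-0.2,0],0.045],
  [[0.01,-0.018,-0.01],[0,0,0],0.045],
  [[0.02,-0.02,0],[0,0,0],0.045],
  [[0.025,-0.02,0],[0,0,0],0.045],
  [[0.025,-0.02,0],[0,0,0],0.045],
  [[0.025,-0.018,0],[0,0,0],0.045],
  [[0.02,-0.015,0],[0,0,0],0.045],
  [[0.01,0,0],[0,0,0],0.045],
])

```text
t: 22.1
position: [420.9, -176.8, 226.9]
ee_rot: [-0.006, 3.135, 0.001]
wrist_force: [0.6, 1.1, -1.4]
width: 57.3
```

```bash
python3 - <<'E'
from h import *
goto(421.4,-175.2,120,90)
E
```

```text
pos [ 420.9 -176.8  226.9] w 57.3 t 22.1 F [ 0.6  1.1 -1.4] tooly [-0.004  1.     0.   ] toolx [-1.    -0.004 -0.006]
shift mm [1.000e-01 1.600e+00 1.069e+02] turn deg [0.  0.4 0.2]
```

>>> send_rows([
  [[0,0.001,0.01],[0,0.2,0.1],0.045],
  [[0,0.001,0.016],[0,0.2,0.1],0.045],
  [[0,0,0.018],[0,0,0],0.045],
  [[0,0,0.018],[0,0,0],0.045],
  [[0,0,0.018],[0,0,0],0.045],
  [[0,0,0.015],[0,0,0],0.045],
  [[0,0,0.01],[0,0,0],0.045],
  [[0,0,0],[0,0,0],0.045],
  [[0,0,0],[0,0,0],0.045],
  [[0,0,0],[0,0,0],0.045],
])

```text
t: 23.35
position: [431.5, -164.8, 116.1]
ee_rot: [-0.022, 3.132, 0.01]
wrist_force: [-0.5, -0.2, -1.3]
width: 57.2
```

```bash
python3 - <<'E'
from h import *
goto(421.4,-175.2,66,90)
for c in ("top","side"):
  f=grab_frame(c); cv2.imwrite(f"pics/{c}11.png",f["color"][100:380,180:620])
E
```

```text
pos [ 431.5 -164.8  116.1] w 57.2 t 23.35 F [-0.5 -0.2 -1.3] tooly [-0.014  1.     0.006] toolx [-1.    -0.014 -0.01 ]
shift mm [ 10.7 -10.5  50. ] turn deg [0.4 0.5 0.8]
```

View pics/side11.png

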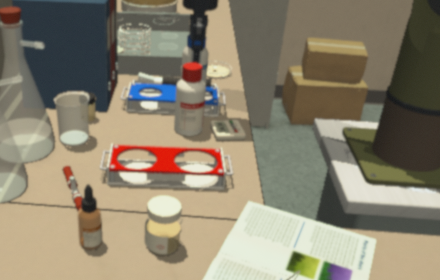

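View pics/top11.png

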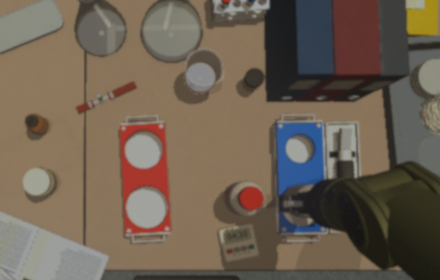

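Bottle is over the large hole, 10 mm off in each axis; refractometer visible lying in the trough. Correcting.

>>> send_rows([
  [[0.005,-0.005,0],[0.2,0.2,0.4],0.045],
  [[0.005,-0.005,0],[0.2,0.2,0.4],0.045],
  [[0,0,0],[0,0,0],0.045],
  [[0,0,0.005],[0,0,0],0.045],
  [[0,0,0.004],[0,0,0],0.045],
  [[0,0,0],[0,0,0],0.045],
  [[0,0,0],[0,0,0],0.045],
  [[0,0,0],[0,0,0],0.045],
  [[0,0,0],[0,0,0],0.045],
  [[0,0,0],[0,0,0],0.045],
])

```text
t: 24.7
position: [421.0, -176.2, 106.8]
ee_rot: [0.003, 3.139, -0.002]
wrist_force: [-0.6, 0.1, -1.9]
width: 57.5
```

```bash
python3 - <<'E'
from h import *
goto(421.4,-175.2,66,90)
E
```

```text
pos [ 421.  -176.2  106.8] w 57.5 t 24.7 F [-0.6  0.1 -1.9] tooly [ 0.002  1.    -0.001] toolx [-1.     0.002 -0.003]
shift mm [-0.3  1.  40.8] turn deg [-0.1  0.2 -0.1]
```

>>> send_rows([
  [[0,0.001,0.006],[0,0,0],0.045],
  [[0,0,0.008],[0,0,0],0.045],
  [[0,0,0.008],[0,0,0],0.045],
  [[0,0,0.008],[0,0,0],0.045],
  [[0,0,0.005],[0,0,0],0.045],
  [[0,0,0.002],[0,0,0],0.045],
  [[0,0,0],[0,0,0],0.045],
  [[0,0,0],[0,0,0],0.045],
  [[0,0,0],[0,0,0],0.045],
  [[0,0,0],[0,0,0],0.045],
])

```text
t: 25.95
position: [421.4, -175.1, 67.1]
ee_rot: [0.003, 3.138, -0.002]
wrist_force: [-0.2, 0.4, -1.3]
width: 57.4
```

```bash
python3 - <<'E'
from h import *
goto(421.4,-175.2,65,90)
f=grab_frame("side"); cv2.imwrite(f"pics/side12.png",cv2.resize(f["color"][100:300,200:460],None,fx=3,fy=3))
E
```

```text
pos [ 421.4 -175.1   67.1] w 57.4 t 25.95 F [-0.2  0.4 -1.3] tooly [ 0.002  1.    -0.001] toolx [-1.     0.002 -0.003]
shift mm [-0.  -0.1  2.1] turn deg [-0.1  0.2 -0.1]
```

View pics/side12.png

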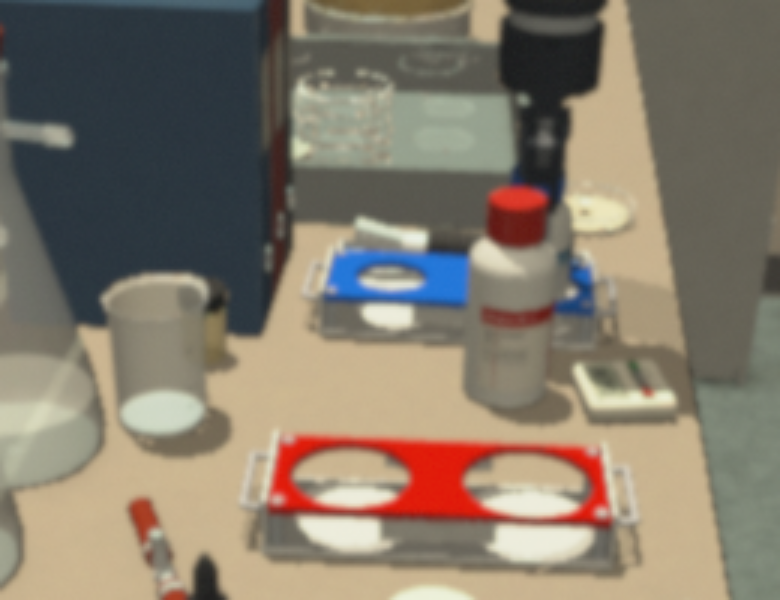

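Bottle is in the hole (inserted past the deck behind the red-capped one). Lower the last 2 mm, open gently, rise.

>>> send_rows([
  [[0,0,0.001],[0,0,0],0.045],
  [[0,0,0.001],[0,0,0],0.045],
  [[0,0,0],[0,0,0],0.062],
  [[0,0,0],[0,0,0],0.07],
  [[0,0,0],[0,0,0],0.085],
  [[0,0,0],[0,0,0],0.085],
  [[0,0,0],[0,0,0],0.085],
  [[0,0,-0.015],[0,0,0],0.085],
  [[0,0,-0.025],[0,0,0],0.085],
  [[0,0,-0.03],[0,0,0],0.085],
])

```text
t: 27.25
position: [420.2, -174.5, 135.7]
ee_rot: [-0.001, -3.141, 0.002]
wrist_force: [1.0, 0.2, -0.8]
width: 85.1
```

>>> send_rows([
  [[0,0,-0.03],[0,0,0],0.085],
  [[0,0,-0.03],[0,0,0],0.085],
  [[0,0.005,-0.02],[0,0,0],0.085],
  [[-0.002,0.02,-0.01],[0,0,0],0.085],
  [[-0.003,0.025,0],[0,0,0],0.085],
  [[-0.003,0.025,0],[0,0,0],0.085],
  [[-0.003,0.02,0],[0,0,0],0.085],
  [[-0.003,0.015,0],[0,0,0],0.085],
  [[0,0,0],[0,0,0],0.085],
  [[0,0,0],[0,0,0],0.085],
])

```text
t: 28.5
position: [432.4, -55.2, 228.4]
ee_rot: [0.006, -3.139, -0.0]
wrist_force: [0.3, -0.5, -0.1]
width: 85.1
```

```bash
python3 - <<'E'
from h import *
goto(437,-62.5,160,90)
f=grab_frame("side"); cv2.imwrite(f"pics/side13.png",cv2.resize(f["color"][100:300,200:460],None,fx=3,fy=3))
Q=cloud(f);k=(np.hypot(Q[:,0]-421,Q[:,1]+175)<45)&(Q[:,2]>122)&(Q[:,2]<136);print(k.sum(),Q[k].min(0),Q[k].max(0))
E
```

```text
pos [432.4 -55.2 228.4] w 85.1 t 28.5 F [ 0.3 -0.5 -0.1] tooly [-0.004  1.     0.   ] toolx [-1.    -0.004  0.002]
shift mm [-4.7 -7.4 68.4] turn deg [ 0.  -0.1  0.2]
147 [ 402.20749507 -194.95334684  122.0487341 ] [ 442.73512919 -149.36086223  130.82586997]
```

View pics/side13.png

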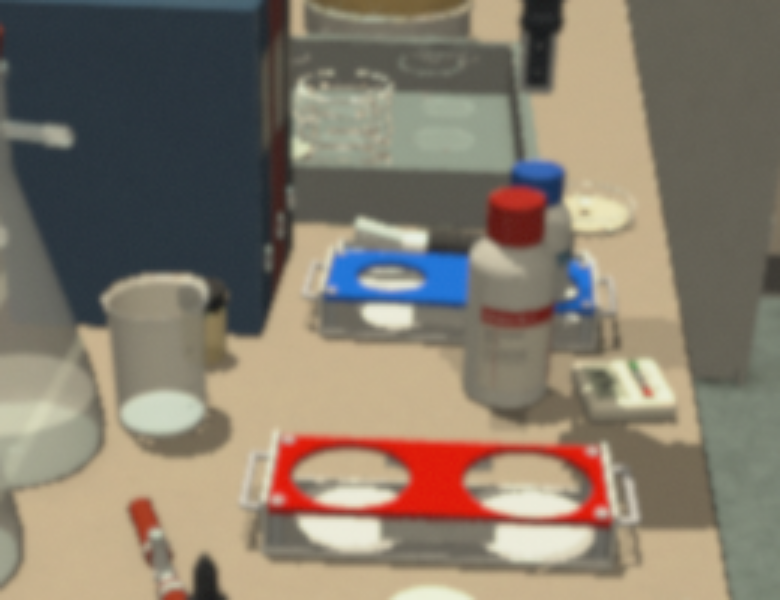

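The blue-capped bottle stands in its hole, top at z ≈ 130, which puts the underside at ≈ 5. Next, the red-capped bottle.

>>> send_rows([
  [[-0.0025,-0.004,0.01],[0,0,0],0.085],
  [[-0.0025,-0.004,0.014],[0,0,0],0.085],
  [[0,0,0.014],[0,0,0],0.085],
  [[0,0,0.014],[0,0,0],0.085],
  [[0,0,0.01],[0,0,0],0.085],
  [[0,0,0.004],[0,0,0],0.085],
  [[0,0,0],[0,0,0],0.085],
  [[0,0,0],[0,0,0],0.085],
  [[0,0,0],[0,0,0],0.085],
  [[0,0,0],[0,0,0],0.085],
])

```text
t: 29.8
position: [437.3, -67.7, 156.8]
ee_rot: [-0.006, -3.138, 0.001]
wrist_force: [-0.3, 0.5, -1.2]
width: 84.8
```

```bash
python3 - <<'E'
from h import *
goto(437,-62.5,84,90)
E
```

```text
pos [437.3 -67.7 156.8] w 84.8 t 29.8 F [-0.3  0.5 -1.2] tooly [ 0.004  1.    -0.001] toolx [-1.     0.004  0.004]
shift mm [ 0.1  5.3 72.8] turn deg [-0.  -0.2 -0.2]
```

>>> send_rows([
  [[0,0.003,0],[0,0,-0.1],0.085],
  [[0,0.0025,0],[0,0,-0.1],0.085],
  [[0,0,0.01],[0,0,0],0.085],
  [[0,0,0.012],[0,0,0],0.085],
  [[0,0,0.012],[0,0,0],0.085],
  [[0,0,0.012],[0,0,0],0.085],
  [[0,0,0.012],[0,0,0],0.085],
  [[0,0,0.007],[0,0,0],0.085],
  [[0,0,0.002],[0,0,0],0.085],
  [[0,0,0],[0,0,0],0.085],
])

```text
t: 31.05
position: [436.8, -61.2, 85.1]
ee_rot: [0.002, -3.137, 0.0]
wrist_force: [0.5, 0.1, 0.5]
width: 84.8
```

```bash
python3 - <<'E'
from h import *
goto(437,-62.5,84,90)
E
```

```text
pos [436.8 -61.2  85.1] w 84.8 t 31.05 F [0.5 0.1 0.5] tooly [-0.001  1.    -0.   ] toolx [-1.    -0.001  0.005]
shift mm [-0.2 -1.3  1.1] turn deg [-0.  -0.3  0.1]
```

>>> send_rows([
  [[0,-0.001,0],[0,-0.2,0],0.075],
  [[0,0,0],[0,0,0],0.065],
  [[0,0,0],[0,0,0],0.05],
  [[0,0,0],[0,0,0],0.05],
  [[0,0,0],[0,0,0],0.05],
  [[0,0,0],[0,0,0],0.05],
  [[0,0,0],[0,0,0],0.05],
  [[0,0,-0.01],[0,0,0],0.05],
  [[0,0,-0.02],[0,0,0],0.05],
  [[0,0,-0.02],[0,0,0],0.05],
], newtons=60)

```text
t: 32.3
position: [435.6, -62.4, 136.9]
ee_rot: [0.002, -3.137, 0.001]
wrist_force: [0.8, -0.8, -3.7]
width: 61.0
```

>>> send_rows([
  [[0,0,-0.02],[0,0,0],0.05],
  [[0,0.01,-0.015],[0,0,0],0.05],
  [[0.001,0.02,0],[0,0,0],0.05],
  [[0.002,0.025,0],[0,0,0],0.05],
  [[0.003,0.025,0],[0,0,0],0.05],
  [[0.003,0.025,0],[0,0,0],0.05],
  [[0.003,0.025,0],[0,0,0],0.05],
  [[0.002,0.02,0],[0,0,0],0.05],
  [[0.001,0.01,0],[0,0,0],0.05],
  [[0,0,0],[0,0,0],0.05],
])

```text
t: 33.55
position: [418.0, 100.5, 178.6]
ee_rot: [-0.002, -3.139, 0.002]
wrist_force: [-0.0, 0.3, -3.0]
width: 60.6
```

```bash
python3 - <<'E'
from h import *
goto(418.8,115.8,140,90)
f=grab_frame("side"); cv2.imwrite(f"pics/side14.png",cv2.resize(f["color"][50:300,200:460],None,fx=2.3,fy=2.3))
E
```

```text
pos [418.  100.5 178.6] w 60.6 t 33.55 F [-0.   0.3 -3. ] tooly [ 0.001  1.    -0.001] toolx [-1.     0.001  0.003]
shift mm [-0.9 15.3 38.6] turn deg [-0.1 -0.2 -0.1]
```

View pics/side14.png

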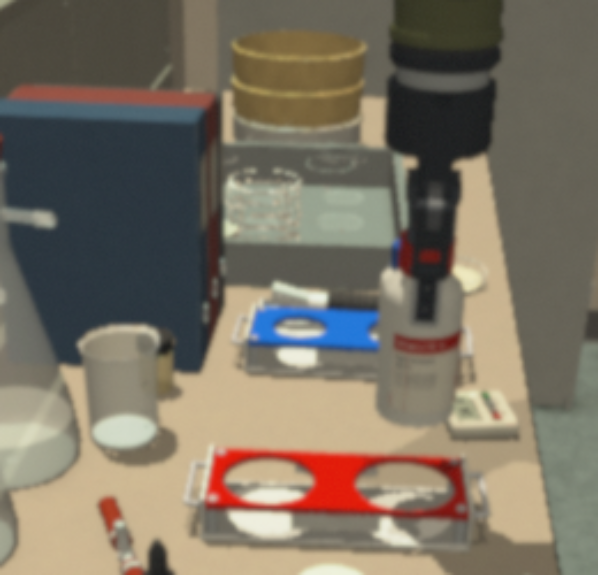

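Bottle hangs upright in the grip at (418,345), just short of the hole. On to above it.

>>> send_rows([
  [[0,0.008,0],[0,0,0],0.05],
  [[0,0.008,0.005],[0,0,0],0.05],
  [[0,0,0.01],[0,0,0],0.05],
  [[0,0,0.01],[0,0,0],0.05],
  [[0,0,0.01],[0,0,0],0.05],
  [[0,0,0.006],[0,0,0],0.05],
  [[0,0,0],[0,0,0],0.05],
  [[0,0,0],[0,0,0],0.05],
  [[0,0,0],[0,0,0],0.05],
  [[0,0,0],[0,0,0],0.05],
])

```text
t: 34.85
position: [418.0, 114.1, 134.2]
ee_rot: [-0.01, -3.137, 0.006]
wrist_force: [1.0, 0.3, -2.6]
width: 61.1
```

```bash
python3 - <<'E'
from h import *
goto(418.8,115.8,91,90)
E
```

```text
pos [418.  114.1 134.2] w 61.1 t 34.85 F [ 1.   0.3 -2.6] tooly [ 0.006  1.    -0.004] toolx [-1.     0.006  0.004]
shift mm [-0.9  1.9 43.2] turn deg [-0.2 -0.2 -0.4]
```

>>> send_rows([
  [[-0.001,0.002,0.003],[-0.2,-0.2,-0.3],0.05],
  [[0,0,0.008],[0,0,0],0.05],
  [[0,0,0.009],[0,0,0],0.05],
  [[0,0,0.009],[0,0,0],0.05],
  [[0,0,0.006],[0,0,0],0.05],
  [[0,0,0.003],[0,0,0],0.05],
  [[0,0,0.002],[0,0,0],0.05],
  [[0,0,0],[0,0,0],0.05],
  [[0,0,0],[0,0,0],0.05],
  [[0,0,0],[0,0,0],0.05],
])

```text
t: 36.1
position: [419.5, 116.5, 91.4]
ee_rot: [0.001, 3.141, 0.0]
wrist_force: [0.3, -0.6, -3.2]
width: 61.0
```

```bash
python3 - <<'E'
from h import *
goto(418.8,115.8,90,90)
f=grab_frame("side"); cv2.imwrite(f"pics/side15.png",cv2.resize(f["color"][50:300,200:460],None,fx=2.3,fy=2.3))
E
```

```text
pos [419.5 116.5  91.4] w 61.0 t 36.1 F [ 0.3 -0.6 -3.2] tooly [0. 1. 0.] toolx [-1.  0. -0.]
shift mm [ 0.7 -0.7  1.4] turn deg [ 0.  0. -0.]
```

View pics/side15.png

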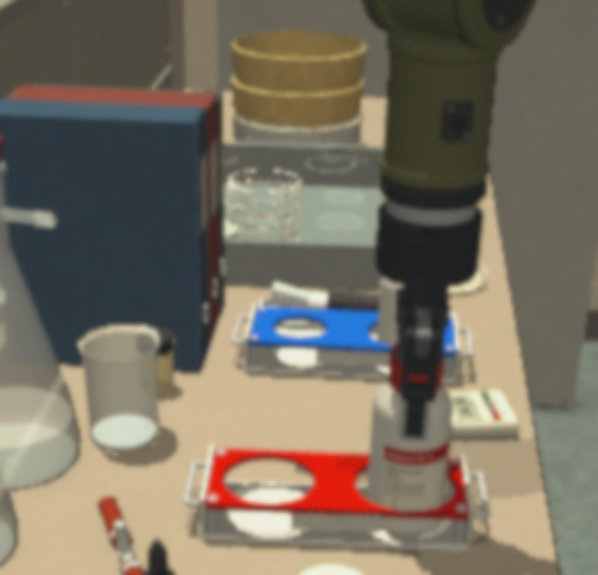

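Bottle in the hole, 1–2 mm above the floor. Lower, release, rise.

>>> send_rows([
  [[0,0,0.001],[0,0,0],0.05],
  [[0,0,0.001],[0,0,0],0.05],
  [[0,0,0],[0,0,0],0.065],
  [[0,0,0],[0,0,0],0.075],
  [[0,0,0],[0,0,0],0.085],
  [[0,0,0],[0,0,0],0.085],
  [[0,0,0],[0,0,0],0.085],
  [[0,0,-0.015],[0,0,0],0.085],
  [[0,0,-0.025],[0,0,0],0.085],
  [[0,0,-0.03],[0,0,0],0.085],
])

```text
t: 37.4
position: [418.7, 116.2, 161.2]
ee_rot: [0.001, -3.14, 0.002]
wrist_force: [-0.9, -0.3, -0.8]
width: 85.0
```

>>> send_rows([
  [[0,0,-0.03],[0,0,0],0.085],
  [[0,0.01,-0.02],[0,0,0],0.085],
  [[-0.005,0.025,0],[0,0,0],0.085],
  [[-0.008,0.03,0],[0,0,0],0.085],
  [[-0.008,0.03,0],[0,0,0],0.085],
  [[-0.008,0.03,0],[0,0,0],0.085],
  [[-0.008,0.03,0],[0,0,0],0.085],
  [[-0.005,0.02,0],[0,0,0],0.085],
  [[0,0.01,0],[0,0,0],0.085],
  [[0,0,0],[0,0,0],0.085],
])

```text
t: 38.65
position: [461.3, 303.7, 213.2]
ee_rot: [-0.006, -3.14, 0.007]
wrist_force: [-0.3, 0.1, -0.2]
width: 84.9
```

```bash
python3 - <<'E'
from h import *
goto(468.5,318,100,90)
f=grab_frame("top"); cv2.imwrite(f"pics/top16.png",f["color"])
Q=cloud(f)
for n,x,y,z in(("eth",419,116,155),("sam",421,-175,130)):
    k=(np.hypot(Q[:,0]-x,Q[:,1]-y)<45)&(Q[:,2]>z-7)&(Q[:,2]<z+8);print(n,k.sum(),((Q[k].min(0)+Q[k].max(0))/2).round(1),Q[k][:,2].mean() )
m=cut_out("top","refractometer")
for d in m[:1]:
    Q=cloud(f,d["mask"]);Q=Q[(Q[:,2]>15)&(Q[:,2]<60)];print(d["confidence"],len(Q))
    if len(Q)>50: print(cv2.minAreaRect(Q[:,:2].astype(np.float32)),np.percentile(Q[:,2],[50,95]))
E
```

```text
pos [461.3 303.7 213.2] w 84.9 t 38.65 F [-0.3  0.1 -0.2] tooly [ 0.004  1.    -0.004] toolx [-1.     0.004  0.001]
shift mm [ -7.3  14.9 113.1] turn deg [-0.2 -0.1 -0.2]
eth 452 [420.2 116.  153.9] 154.3237404383655
sam 470 [ 421.5 -174.6  128.6] 128.97559894760784
0.65 1493
((476.7314758300781, -261.4990234375), (180.7444305419922, 33.029842376708984), 0.1000036895275116) [33.62835434 39.5871604 ]
```

View pics/top16.png

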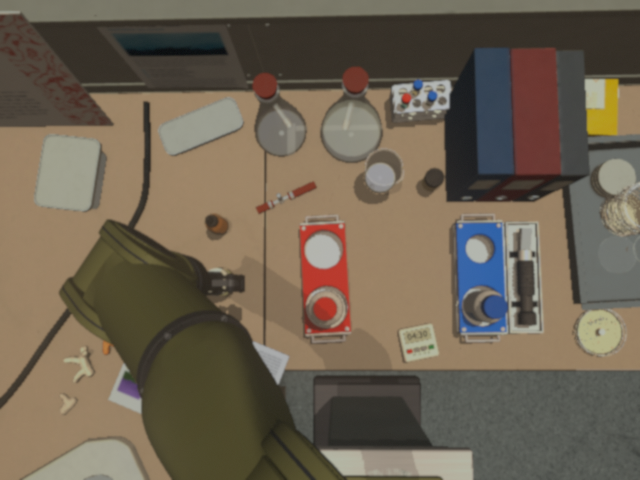

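The top view shows the refractometer in the trough at (527,278), 1–2 mm from centre. The red cap is centred at (325,309) and the blue one at (490,303). Next, the jar.

>>> send_rows([
  [[-0.003,0.006,0.01],[-0.1,0,-0.1],0.085],
  [[-0.003,0.006,0.016],[-0.1,0,-0.1],0.085],
  [[-0.001,0.003,0.018],[0,0,0],0.085],
  [[0,0,0.018],[0,0,0],0.085],
  [[0,0,0.018],[0,0,0],0.085],
  [[0,0,0.015],[0,0,0],0.085],
  [[0,0,0.01],[0,0,0],0.085],
  [[0,0,0],[0,0,0],0.085],
  [[0,0,0],[0,0,0],0.085],
  [[0,0,0],[0,0,0],0.085],
])

```text
t: 40.0
position: [469.5, 315.1, 99.5]
ee_rot: [-0.008, -3.138, 0.007]
wrist_force: [-0.1, 0.0, -0.3]
width: 84.6
```

```bash
python3 - <<'E'
from h import *
goto(468.5,318,32,90)
E
```

```text
pos [469.5 315.1  99.5] w 84.6 t 40.0 F [-0.1  0.  -0.3] tooly [ 0.005  1.    -0.004] toolx [-1.     0.005  0.003]
shift mm [ 0.8  3.1 67.5] turn deg [-0.2 -0.2 -0.3]
```

>>> send_rows([
  [[0.001,0.003,0.002],[-0.2,-0.2,-0.3],0.085],
  [[0,0,0.01],[0,0,0],0.085],
  [[0,0,0.012],[0,0,0],0.085],
  [[0,0,0.012],[0,0,0],0.085],
  [[0,0,0.012],[0,0,0],0.085],
  [[0,0,0.01],[0,0,0],0.085],
  [[0,0,0.006],[0,0,0],0.085],
  [[0,0,0.001],[0,0,0],0.085],
  [[0,0,0],[0,0,0],0.085],
  [[0,0,0],[0,0,0],0.085],
])

```text
t: 41.25
position: [468.8, 318.7, 30.2]
ee_rot: [-0.001, 3.14, 0.0]
wrist_force: [0.4, -0.5, -0.7]
width: 84.8
```

```bash
python3 - <<'E'
from h import *
goto(468.5,318,32,90)
f=grab_frame("side"); cv2.imwrite(f"pics/side17.png",cv2.resize(f["color"][180:400,200:440],None,fx=2.5,fy=2.5))
E
```

```text
pos [468.8 318.7  30.2] w 84.8 t 41.25 F [ 0.4 -0.5 -0.7] tooly [-0.001  1.     0.   ] toolx [-1.    -0.001 -0.001]
shift mm [ 0.3 -0.7 -1.8] turn deg [0.  0.1 0. ]
```

View pics/side17.png

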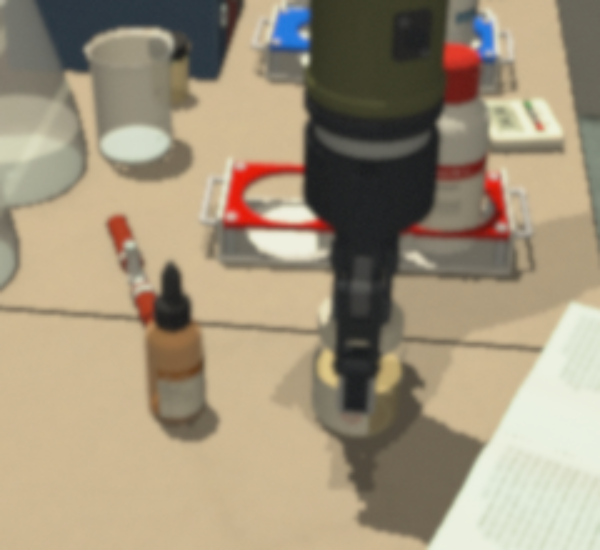

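Fingers straddle the jar at about (355,380). Raise 2 mm, close, lift.

>>> send_rows([
  [[0,-0.0005,-0.002],[0,0,0],0.07],
  [[0,0,0],[0,0,0],0.06],
  [[0,0,0],[0,0,0],0.045],
  [[0,0,0],[0,0,0],0.045],
  [[0,0,0],[0,0,0],0.045],
  [[0,0,0],[0,0,0],0.045],
  [[0,0,0],[0,0,0],0.045],
  [[0,0,-0.002],[0,0,0],0.045],
  [[0,0,-0.015],[0,0,0],0.045],
  [[0,0,-0.02],[0,0,0],0.045],
], newtons=40)

```text
t: 42.55
position: [467.9, 317.3, 70.3]
ee_rot: [0.001, -3.141, 0.003]
wrist_force: [-0.3, 0.8, -1.7]
width: 55.3
```

>>> send_rows([
  [[0,0,-0.025],[0,0,0],0.045],
  [[0,0,-0.025],[0,0,0],0.045],
  [[0,-0.01,-0.02],[0,0,0],0.045],
  [[-0.006,-0.02,-0.005],[0,0,0],0.045],
  [[-0.01,-0.025,0],[0,0,0],0.045],
  [[-0.01,-0.025,0],[0,0,0],0.045],
  [[-0.01,-0.025,0],[0,0,0],0.045],
  [[-0.01,-0.025,0],[0,0,0],0.045],
  [[-0.006,-0.02,0],[0,0,0],0.045],
  [[0,0,0],[0,0,0],0.045],
])

```text
t: 43.8
position: [521.0, 156.2, 156.2]
ee_rot: [0.004, 3.139, -0.007]
wrist_force: [0.5, 0.6, -2.8]
width: 55.6
```

```bash
python3 - <<'E'
from h import *
goto(528.7,121.2,85,90)
E
```

```text
pos [521.  156.2 156.2] w 55.6 t 43.8 F [ 0.5  0.6 -2.8] tooly [ 0.002  1.    -0.004] toolx [-1.     0.002 -0.003]
shift mm [ -7.6 -34.6  71.4] turn deg [-0.3  0.2 -0.1]
```

>>> send_rows([
  [[-0.002,-0.01,0],[-0.1,0,0],0.045],
  [[-0.003,-0.013,0.005],[-0.1,0.1,0],0.045],
  [[-0.002,-0.011,0.012],[0,0,0],0.045],
  [[0,0,0.014],[0,0,0],0.045],
  [[0,0,0.014],[0,0,0],0.045],
  [[0,0,0.012],[0,0,0],0.045],
  [[0,0,0.008],[0,0,0],0.045],
  [[0,0,0],[0,0,0],0.045],
  [[0,0,0],[0,0,0],0.045],
  [[0,0,0],[0,0,0],0.045],
])

```text
t: 45.05
position: [526.8, 124.2, 86.6]
ee_rot: [0.005, -3.141, -0.003]
wrist_force: [0.4, 0.4, -1.7]
width: 55.1
```

```bash
python3 - <<'E'
from h import *
goto(528.7,121.2,38,90)
E
```

```text
pos [526.8 124.2  86.6] w 55.1 t 45.05 F [ 0.4  0.4 -1.7] tooly [-0.003  1.     0.002] toolx [-1.    -0.003  0.   ]
shift mm [-1.9 -3.1 48.6] turn deg [ 0.1 -0.   0.2]
```

>>> send_rows([
  [[-0.002,-0.003,0],[0.1,0,0.2],0.045],
  [[0,0,0.006],[0,0,0],0.045],
  [[0,0,0.009],[0,0,0],0.045],
  [[0,0,0.009],[0,0,0],0.045],
  [[0,0,0.009],[0,0,0],0.045],
  [[0,0,0.006],[0,0,0],0.045],
  [[0,0,0.004],[0,0,0],0.045],
  [[0,0,0.002],[0,0,0],0.045],
  [[0,0,0],[0,0,0],0.045],
  [[0,0,0],[0,0,0],0.045],
])

```text
t: 46.3
position: [529.5, 121.1, 38.7]
ee_rot: [0.001, 3.141, 0.001]
wrist_force: [0.1, 0.2, -2.3]
width: 55.2
```

```bash
python3 - <<'E'
from h import *
goto(528.7,121.2,37,90)
f=grab_frame("side"); cv2.imwrite(f"pics/side18.png",cv2.resize(f["color"][150:350,200:440],None,fx=2.5,fy=2.5))
E
```

```text
pos [529.5 121.1  38.7] w 55.2 t 46.3 F [ 0.1  0.2 -2.3] tooly [0. 1. 0.] toolx [-1.  0. -0.]
shift mm [0.8 0.1 1.7] turn deg [ 0.  0. -0.]
```

View pics/side18.png

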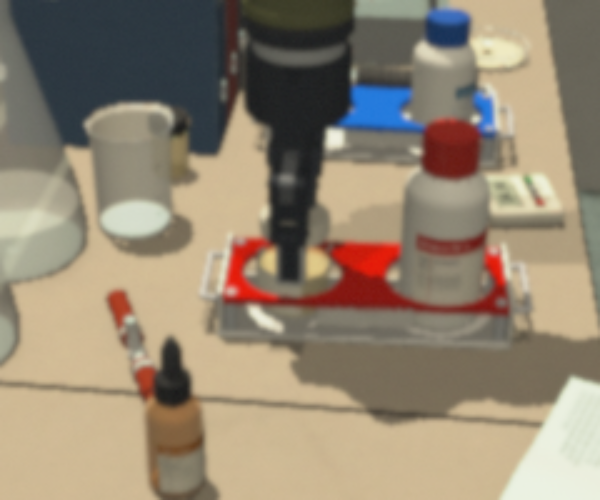

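Jar is in the small hole (290,270). Lower 1.5 mm, release, rise, and move towards the dropper.

>>> send_rows([
  [[0,0,0.001],[0,0,0],0.045],
  [[0,0,0.0005],[0,0,0],0.045],
  [[0,0,0],[0,0,0],0.06],
  [[0,0,0],[0,0,0],0.07],
  [[0,0,0],[0,0,0],0.085],
  [[0,0,0],[0,0,0],0.085],
  [[0,0,0],[0,0,0],0.085],
  [[0,0,-0.015],[0,0,0],0.085],
  [[0,0,-0.025],[0,0,0],0.085],
  [[0,0,-0.03],[0,0,0],0.085],
])

```text
t: 47.6
position: [528.7, 120.9, 109.9]
ee_rot: [0.0, -3.14, 0.001]
wrist_force: [0.1, -0.3, 0.7]
width: 85.2
```

>>> send_rows([
  [[0,0,-0.03],[0,0,0],0.085],
  [[0,0.01,-0.03],[0,0,0],0.08],
  [[-0.005,0.025,-0.015],[0,0,0],0.07],
  [[-0.01,0.035,0],[0,0,0],0.07],
  [[-0.01,0.035,0],[0,0,0],0.07],
  [[-0.01,0.035,0],[0,0,0],0.07],
  [[-0.008,0.03,0],[0,0,0],0.07],
  [[-0.005,0.02,0],[0,0,0],0.07],
  [[0,0,0],[0,0,0],0.07],
  [[0,0,0],[0,0,0],0.07],
])

```text
t: 48.85
position: [578.5, 313.7, 200.8]
ee_rot: [0.004, 3.134, 0.003]
wrist_force: [0.1, -0.5, -0.5]
width: 70.0
```

```bash
python3 - <<'E'
from h import *
goto(581,328,125,90)
for c in("side","top"):
  f=grab_frame(c); cv2.imwrite(f"pics/{c}19.png",f["color"])
  Q=cloud(f)
  for n,x,y,z in(("jar",529,121,83),):
    k=(np.hypot(Q[:,0]-x,Q[:,1]-y)<40)&(Q[:,2]>z-7)&(Q[:,2]<z+8);print(n,k.sum(),((Q[k].min(0)+Q[k].max(0))/2).round(1),Q[k][:,2].mean() )
  k=(np.hypot(Q[:,0]-581,Q[:,1]-328)<35)&(Q[:,2]>95)&(Q[:,2]<118);print(c,k.sum(),Q[k].mean(0).round(1))
E
```

```text
pos [578.5 313.7 200.8] w 70.0 t 48.85 F [ 0.1 -0.5 -0.5] tooly [0.003 1.    0.002] toolx [-1.     0.003 -0.008]
shift mm [-1.9 14.1 75.8] turn deg [ 0.1  0.4 -0.2]
jar 375 [529.5 123.6  80.5] 81.73571827056566
side 92 [580.9 330.8 103.4]
jar 607 [528.6 121.1  82.7] 82.1998882082183
top 0 [nan nan nan]<stdin>:8: RuntimeWarning: Mean of empty slice.
  ret = um.true_divide(
```

View pics/side19.png

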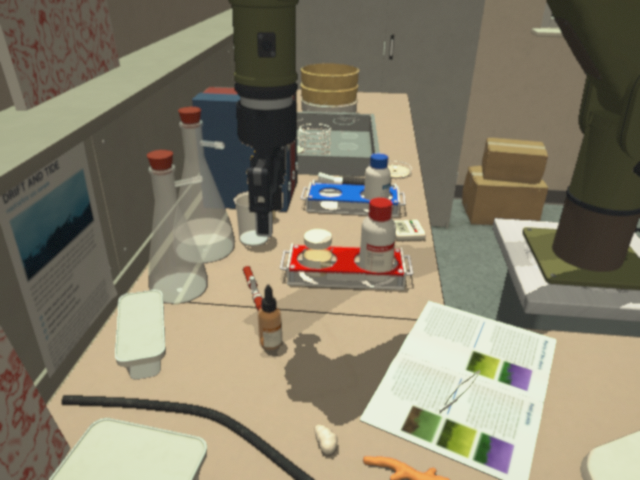

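The jar stands centred. The dropper is free at px (269,322). Going above it.

>>> send_rows([
  [[-0.001,0.006,0.005],[0,0.2,-0.1],0.07],
  [[-0.001,0.006,0.012],[0,0.2,-0.1],0.07],
  [[0,0.002,0.014],[0,0,0],0.07],
  [[0,0,0.014],[0,0,0],0.07],
  [[0,0,0.012],[0,0,0],0.07],
  [[0,0,0.008],[0,0,0],0.07],
  [[0,0,0.004],[0,0,0],0.07],
  [[0,0,0],[0,0,0],0.07],
  [[0,0,0],[0,0,0],0.07],
  [[0,0,0],[0,0,0],0.07],
])

```text
t: 50.2
position: [580.8, 326.1, 126.2]
ee_rot: [-0.003, -3.141, -0.0]
wrist_force: [0.1, -0.3, 0.5]
width: 69.8
```

```bash
python3 - <<'E'
from h import *
goto(580.5,328,45,90)
E
```

```text
pos [580.8 326.1 126.2] w 69.8 t 50.2 F [ 0.1 -0.3  0.5] tooly [0.002 1.    0.   ] toolx [-1.     0.002  0.001]
shift mm [ 0.3  1.9 81.2] turn deg [ 0.  -0.1 -0.1]
```

>>> send_rows([
  [[0,0.002,0.003],[0,0,-0.1],0.07],
  [[0,0,0.01],[0,0,0],0.07],
  [[0,0,0.013],[0,0,0],0.07],
  [[0,0,0.014],[0,0,0],0.07],
  [[0,0,0.014],[0,0,0],0.07],
  [[0,0,0.012],[0,0,0],0.07],
  [[0,0,0.007],[0,0,0],0.07],
  [[0,0,0.003],[0,0,0],0.07],
  [[0,0,0],[0,0,0],0.07],
  [[0,0,0],[0,0,0],0.07],
])

```text
t: 51.45
position: [580.7, 328.3, 44.5]
ee_rot: [0.0, -3.14, -0.0]
wrist_force: [0.7, 0.2, -0.0]
width: 69.8
```

```bash
python3 - <<'E'
from h import *
goto(580.5,328,45,90)
f=grab_frame("side"); cv2.imwrite(f"pics/side20.png",cv2.resize(f["color"][180:380,170:410],None,fx=2.5,fy=2.5))
E
```

```text
pos [580.7 328.3  44.5] w 69.8 t 51.45 F [ 0.7  0.2 -0. ] tooly [-0.  1.  0.] toolx [-1.    -0.     0.001]
shift mm [ 0.2 -0.3 -0.5] turn deg [ 0.  -0.1  0. ]
```

View pics/side20.png

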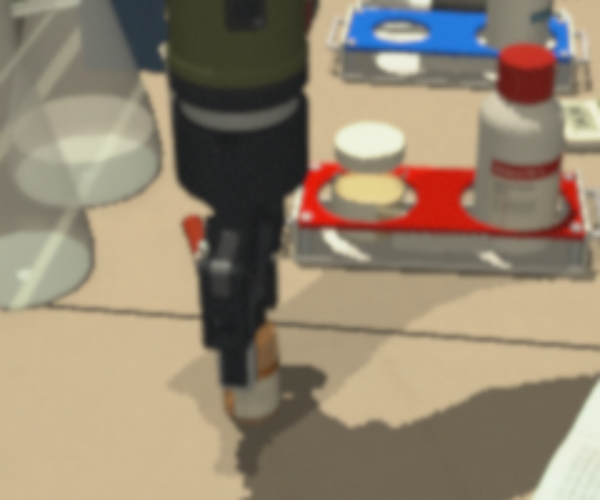

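Fingers straddle the dropper body at about (245,370), no contact force. Close and lift.

>>> send_rows([
  [[0,0,0],[0,0,0],0.055],
  [[0,0,0],[0,0,0],0.042],
  [[0,0,0],[0,0,0],0.03],
  [[0,0,0],[0,0,0],0.025],
  [[0,0,0],[0,0,0],0.025],
  [[0,0,0],[0,0,0],0.025],
  [[0,0,0],[0,0,0],0.025],
  [[0,0,-0.002],[0,0,0],0.025],
  [[0,0,-0.015],[0,0,0],0.025],
  [[0,0,-0.02],[0,0,0],0.025],
], newtons=30)

```text
t: 52.75
position: [580.1, 327.8, 82.9]
ee_rot: [0.001, -3.139, 0.002]
wrist_force: [-0.0, -0.2, -1.1]
width: 35.1
```

```bash
python3 - <<'E'
from h import *
goto(528.7,-174,190,90)
f=grab_frame("side"); cv2.imwrite(f"pics/side21.png",cv2.resize(f["color"][180:380,170:410],None,fx=2.5,fy=2.5))
E
```

```text
pos [580.1 327.8  82.9] w 35.1 t 52.75 F [-0.  -0.2 -1.1] tooly [-0.     1.    -0.001] toolx [-1.    -0.     0.003]
shift mm [  51.9 -501.9 -106.4] turn deg [-0.1 -0.2  0. ]
```

View pics/side21.png

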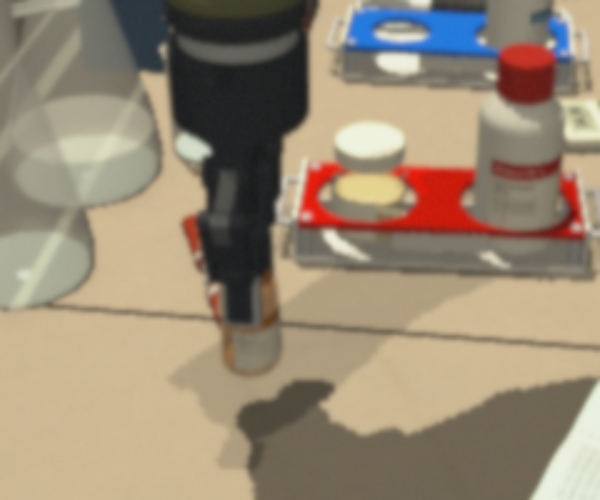

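Gripped and lifted upright. Raise and carry.

>>> send_rows([
  [[0,0,-0.025],[0,0,0],0.025],
  [[0,-0.005,-0.03],[0,0,0],0.025],
  [[0.001,-0.015,-0.03],[0,0,0],0.025],
  [[0.003,-0.03,-0.015],[0,0,0],0.025],
  [[0.005,-0.04,0],[0,0,0],0.025],
  [[0.005,-0.045,0],[0,0,0],0.025],
  [[0.005,-0.045,0],[0,0,0],0.025],
  [[0.005,-0.045,0],[0,0,0],0.025],
  [[0.005,-0.04,0],[0,0,0],0.025],
  [[0.003,-0.03,0],[0,0,0],0.025],
])

```text
t: 54.05
position: [553.0, 31.1, 199.4]
ee_rot: [-0.009, 3.121, 0.017]
wrist_force: [1.1, 1.0, 0.0]
width: 35.1
```

```bash
python3 - <<'E'
from h import *
goto(528.7,-174,190,90)
E
```

```text
pos [553.   31.1 199.4] w 35.1 t 54.05 F [1.1 1.  0. ] tooly [-0.006  1.     0.011] toolx [-1.    -0.006 -0.021]
shift mm [  25.6 -205.     6.6] turn deg [0.6 1.2 0.3]
```

>>> send_rows([
  [[0.003,-0.025,0],[0.1,0.2,0],0.025],
  [[0.004,-0.03,0],[0.1,0.3,0.1],0.025],
  [[0.004,-0.03,0],[0.1,0.3,0.1],0.025],
  [[0.004,-0.03,0],[0.1,0.2,0.1],0.025],
  [[0.004,-0.03,0],[0.1,0.2,0],0.025],
  [[0.003,-0.025,0],[0,0,0],0.025],
  [[0.002,-0.015,0],[0,0,0],0.025],
  [[0,0,0],[0,0,0],0.025],
  [[0,0,0],[0,0,0],0.025],
  [[0,0,0],[0,0,0],0.025],
])

```text
t: 55.3
position: [531.2, -161.0, 206.8]
ee_rot: [0.003, 3.129, -0.001]
wrist_force: [0.4, 0.2, -0.5]
width: 35.1
```

```bash
python3 - <<'E'
from h import *
goto(528.7,-174,100,90)
E
```

```text
pos [ 531.2 -161.   206.8] w 35.1 t 55.3 F [ 0.4  0.2 -0.5] tooly [ 0.002  1.    -0.001] toolx [-1.     0.002 -0.013]
shift mm [  3.9 -12.9 106.8] turn deg [-0.   0.7 -0.1]
```

>>> send_rows([
  [[0.001,-0.007,0.003],[0,0.3,0],0.025],
  [[0.001,-0.007,0.012],[0,0.3,0],0.025],
  [[0,0,0.016],[0,0,0],0.025],
  [[0,0,0.016],[0,0,0],0.025],
  [[0,0,0.016],[0,0,0],0.025],
  [[0,0,0.014],[0,0,0],0.025],
  [[0,0,0.012],[0,0,0],0.025],
  [[0,0,0.008],[0,0,0],0.025],
  [[0,0,0],[0,0,0],0.025],
  [[0,0,0],[0,0,0],0.025],
])

```text
t: 56.55
position: [528.7, -173.7, 101.1]
ee_rot: [0.002, -3.14, -0.002]
wrist_force: [-0.7, -0.3, -0.4]
width: 35.4
```

```bash
python3 - <<'E'
from h import *
goto(528.7,-174,50,90)
f=grab_frame("side"); cv2.imwrite(f"pics/side22.png",cv2.resize(f["color"][80:280,200:440],None,fx=2.5,fy=2.5))
E
```

```text
pos [ 528.7 -173.7  101.1] w 35.4 t 56.55 F [-0.7 -0.3 -0.4] tooly [-0.001  1.     0.001] toolx [-1.    -0.001  0.001]
shift mm [-0.1 -0.4 51.1] turn deg [ 0.1 -0.1  0.1]
```

View pics/side22.png

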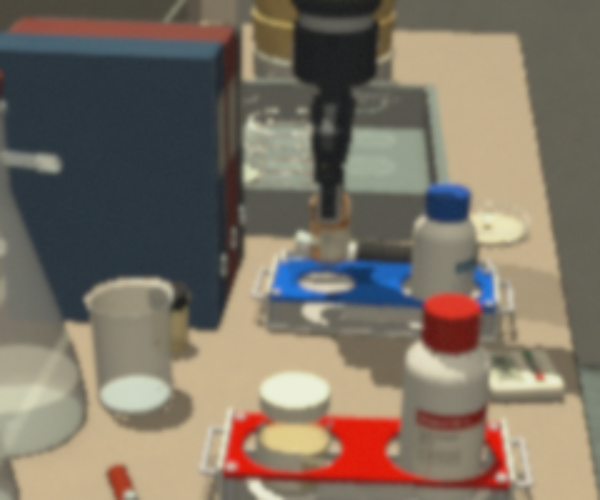

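Dropper upright right above the small hole. Descend.

>>> send_rows([
  [[0,0,0.006],[0,0,0],0.025],
  [[0,0,0.009],[0,0,0],0.025],
  [[0,0,0.009],[0,0,0],0.025],
  [[0,0,0.009],[0,0,0],0.025],
  [[0,0,0.007],[0,0,0],0.025],
  [[0,0,0.004],[0,0,0],0.025],
  [[0,0,0.003],[0,0,0],0.025],
  [[0,0,0],[0,0,0],0.025],
  [[0,0,0],[0,0,0],0.025],
  [[0,0,0],[0,0,0],0.025],
])

```text
t: 57.85
position: [529.4, -173.8, 51.6]
ee_rot: [-0.002, 3.141, 0.001]
wrist_force: [-0.5, 0.1, -0.2]
width: 34.9
```

```bash
python3 - <<'E'
from h import *
goto(528.7,-174,49.5,90)
f=grab_frame("side"); cv2.imwrite(f"pics/side23.png",cv2.resize(f["color"][80:280,200:440],None,fx=2.5,fy=2.5))
E
```

```text
pos [ 529.4 -173.8   51.6] w 34.9 t 57.85 F [-0.5  0.1 -0.2] tooly [-0.001  1.     0.001] toolx [-1.    -0.001 -0.001]
shift mm [ 0.7 -0.2  2.1] turn deg [0.1 0.  0.1]
```

View pics/side23.png

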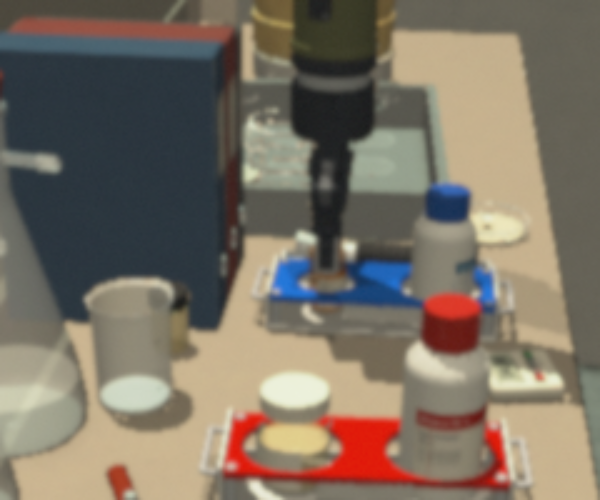

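>>> send_rows([
  [[0,0,0.001],[0,0,0],0.025],
  [[0,0,0.001],[0,0,0],0.025],
  [[0,0,0],[0,0,0],0.04],
  [[0,0,0],[0,0,0],0.05],
  [[0,0,0],[0,0,0],0.06],
  [[0,0,0],[0,0,0],0.06],
  [[0,0,0],[0,0,0],0.06],
  [[0,0,-0.015],[0,0,0],0.06],
  [[0,0,-0.025],[0,0,0],0.06],
  [[0,0,-0.03],[0,0,0],0.06],
])

```text
t: 59.15
position: [528.4, -173.6, 121.8]
ee_rot: [0.003, -3.139, -0.002]
wrist_force: [0.3, -1.1, -0.0]
width: 60.2
```

>>> send_rows([
  [[0,0,-0.03],[0,0,0],0.06],
  [[0,0,-0.03],[0,0,0],0.06],
  [[0,0.01,-0.02],[0,0,0],0.06],
  [[0,0.025,0],[0,0,0],0.06],
  [[0,0.03,0],[0,0,0],0.06],
  [[0,0.03,0],[0,0,0],0.06],
  [[0,0.03,0],[0,0,0],0.06],
  [[0,0.03,0],[0,0,0],0.06],
  [[0,0.02,0],[0,0,0],0.06],
  [[0,0,0],[0,0,0],0.06],
])

```text
t: 60.4
position: [530.0, 5.8, 217.9]
ee_rot: [-0.001, 3.129, -0.002]
wrist_force: [0.0, 0.0, -0.1]
width: 59.9
```

>>> send_rows([
  [[0,0.025,0],[0,0,0],0.06],
  [[0,0.03,0],[0,0,0],0.06],
  [[0,0.03,0],[0,0,0],0.06],
  [[0,0.03,0],[0,0,0],0.06],
  [[0,0.03,0],[0,0,0],0.06],
  [[0,0.03,0],[0,0,0],0.06],
  [[0,0.03,0],[0,0,0],0.06],
  [[0,0.03,0],[0,0,0],0.06],
  [[0,0.02,0],[0,0,0],0.06],
  [[0,0,0],[0,0,0],0.06],
])

```text
t: 61.65
position: [535.8, 250.8, 220.2]
ee_rot: [0.03, 3.126, -0.019]
wrist_force: [-1.0, -0.6, -0.2]
width: 60.0
```

```bash
python3 - <<'E'
from h import *
goto(0,0,0,90)
for c in("side","top"):
  f=grab_frame(c); cv2.imwrite(f"pics/{c}24.png",f["color"])
  Q=cloud(f)
  for n,x,y,z in(("jar",529,121,83),("eth",419,116,155),("sam",421,-175,130),("drop",529,-174,118),("beaker",680,10,94),("can",659,-87,56)):
    k=(np.hypot(Q[:,0]-x,Q[:,1]-y)<40)&(Q[:,2]>z-7)&(Q[:,2]<z+8)
    if k.sum(): print(c,n,k.sum(),((Q[k].min(0)+Q[k].max(0))/2).round(1),Q[k][:,2].mean().round(1) )
  m=cut_out(c,"refractometer")
  for d in m[:1]:
    Q=cloud(f,d["mask"]);Q=Q[(Q[:,2]>15)&(Q[:,2]<60)]
    print(d["confidence"],cv2.minAreaRect(Q[:,:2].astype(np.float32)),np.percentile(Q[:,2],[50,95]))
  for n in("beaker","canister"): print(c,n,[np.round(d["at"]) for d in spot_in(c,n)[:1]])
E
```

```text
pos [535.8 250.8 220.2] w 60.0 t 61.65 F [-1.  -0.6 -0.2] tooly [ 0.019  1.    -0.012] toolx [-1.     0.019 -0.016]
shift mm [ 534.3 -258.4  214.9] turn deg [-0.7  0.9 -1.1]
side jar 372 [529.7 123.3  80.5] 81.8
side eth 250 [421.1 116.7 152.2] 153.5
side sam 135 [ 422.4 -174.7  127.1] 128.4
side drop 10 [ 531.5 -174.4  114.1] 114.2
side beaker 220 [676.2   8.   91.1] 90.7
side can 171 [658.  -98.3  56.5] 56.0
side beaker [array([677.,  33.,  63.])]
side canister [array([ 494., -250.,   34.])]
top jar 609 [528.6 121.1  82.8] 82.4
top sam 474 [ 421.5 -174.9  129.2] 129.2
top drop 20 [ 529.3 -173.8  115.1] 113.8
top beaker 211 [675.2   8.2  92.9] 91.7
top can 336 [659.8 -95.6  56.5] 55.4
0.79 ((476.6160888671875, -261.5496520996094), (180.13050842285156, 33.004615783691406), 0.4226107895374298) [33.37100506 39.18333137]
top beaker [array([687.,   4.,  39.])]
top canister [array([660., -86.,  56.])]
```

View pics/top24.png

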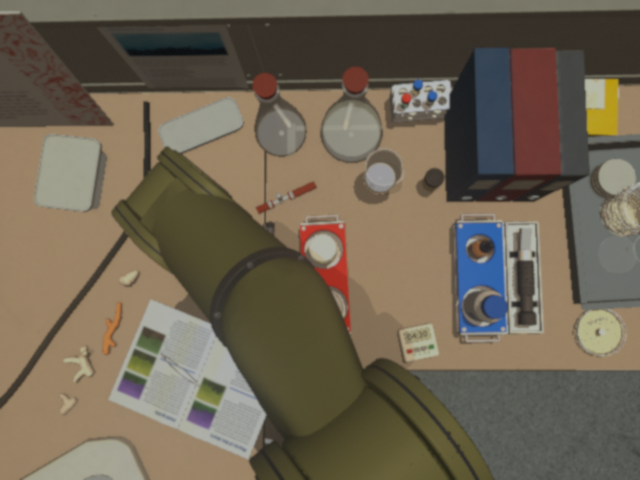

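View pics/side24.png

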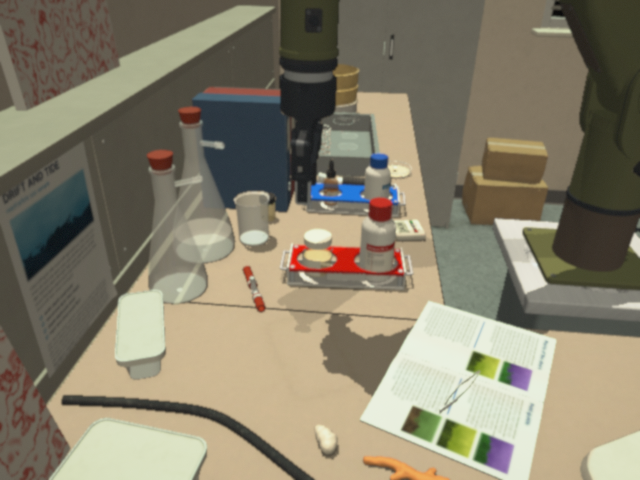

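Top view: dropper at (482,248), blue cap at (490,303), refractometer at (527,278). Side view: jar at (318,245) and red cap at (380,212), all upright. Beaker and canister are unmoved and the arm is clear. Handing in.

```bash
python3 -c "
from station import *
print(job_done(), observe()['t'])"
```

```text
the job is handed in; nothing more can be done
the job is handed in; nothing more can be done
```

I packed both kits and handed the job in at about 62 s. The hand-in gave no verdict, so the results below are from my own last camera checks.

| Item | Offset from the centre of its bay |
|---|---|
| Blue-capped bottle | within 1 mm |
| Dropper bottle | within 1 mm |
| Specimen jar | within 1 mm (top camera; 2 mm by the side camera) |
| Red-capped bottle | about 1–2 mm |
| Refractometer | about 1–2 mm, aligned with the trough to within about 1° |

- **Seating:** the bottle and jar tops were at the heights expected on the caddy floors. All four look upright in the pictures. The refractometer lies on its foot at the right height.
- **Bystanders:** the beaker and canister read within about 4 mm of where they started, which is the detector's accuracy.
- **Robot:** the hand was clear of everything, and no force reading at the end of a move exceeded 4 N.
- **Checks that disagreed:**
  - In the last side picture the detector put the canister in the water caddy at (494, -250), over the refractometer. Depth from both cameras and the top picture showed it in its place, so I took that as a false report.
  - In the last top view the arm hid the red-capped bottle, so its final check was from the side camera. An earlier top view agreed with it.

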